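# Rack the open culture vial and snap its cap home

### The arm

A 6-joint arm with a two-finger parallel gripper is mounted at the origin on the work surface. World frame = base frame: x ahead of the robot, y to its left, z up, the work surface at z = 0. Lengths are in m, angles in degrees, forces in N, time in s.
With the tool pointing down it reaches from about 0.375 to 0.9 m from the base axis. Payload 3.1 kg.
Tool frame: the origin (TCP) lies midway between the tips of the shut fingers; the grasp point (between the pads) lies 19 mm behind it; z points along the fingers, y is the direction in which the jaws open and shut (so a half turn about z gives the same grasp; the last joint's range is limited). The gripper opens to 87 mm and grips with 3 to 60 N. Pads are 19 mm wide; open, the fingers measure 117 mm over their backs; the gripper's body (75 mm by 190 mm) begins 51 mm behind the grasp point.
Start: joints at [58.241, 30.224, 82.088, -0, 67.689, -10.227], TCP at [0.229, 0.581, 0.223] pointing down, gripper open.
Joint ranges: [-176.69, 176.69], [-43.24, 126.21], [12.49, 139.97], [-82, 262], [0, 151.66], [-163.58, 163.58]. Speed limits (degrees/s): [159.86, 159.86, 180, 180, 180, 180].

### API

Orientations are given as a 3x3 rotation matrix whose columns are the frame's x, y, z axes.
In Python, from rig import bot, capture, get_calibration gives the robot as it stands.
- The arm moves only by the tool play_rows, never from a script. Its arguments are lists of equal length, an entry for each row: "fingers": the closure in counts, from 0 (fully open) to 255 (shut); "linear": the shift along the tool's x, y, z in mm, a list of three; "rot": the turn, a rotation vector about the tool's x, y, z in degrees, a list of three. A call has 1 to 20 rows; each row is the pose to reach, as a shift and turn from the pose commanded when the call began, along the tool's axes at that moment; what a row does not reach only later rows make up. A row lasts 1/10 s, in which the tool goes at most 50 mm and 8.59 degrees, less where a joint would pass 70% of its speed; a pose out of reach is approached as far as the arm can. A call with a gripper value outside its range is refused whole. The fingers move at their own pace and stop on an object; the grip force is fixed at half the most. Time passes only in rows, so rows that repeat a pose let the fingers close. It gives the time, the measured TCP pose, the force and the opening at its end, in the units of the state.
- bot.read_state(): the state, without advancing time (a new reading comes with each control period).
- capture(name): name is "scene" or "top" or "wrist"; returns the picture (420x560x3 uint8, red, green, blue); there is no depth.
- get_calibration(name): a dict with "vfov" (degrees; the focal length in pixels is half the picture's height over the tangent of half this angle, whatever the lens; pixels are square), "cx", "cy" (the principal point, pixels), "dist" ([k1, k2, p1, p2, k3] as OpenCV has them; the pictures are not rectified), "camera_from_world" (4x4, takes a point from world to camera coordinates). Camera axes: x right, y down, z forward; pixel columns grow to the right and rows downward; lengths in m; the calibration is good to about 2 mm. A picture is of the moment at which its call begins: read the wrist's pose just before it. get_calibration takes no time and is no camera call; for the wrist camera it gives the pose at the moment of the call.
- bot.hand_in(): hands the job in, once; it reports no verdict.
The state is a dict: "time_s": time; "joint_positions": joint angles; "qvel": joint speeds; "tau": joint torques, N m; "position": TCP position; "tcp_rot": TCP orientation; "force": force on the tool from outside, world axes, zero at the start; "moment": the same for the moment, N m; "opening": opening from 0.0 (shut) to 1.0 (fully open).
Only numpy, scipy, OpenCV 4.12 (cv2) and the standard library are available. Lean on these libraries where they do the work, as an engineer would, in place of code of your own. Each camera call takes 0.05 s, during which the arm holds its last target.

### The job

Stand the open culture vial in the free place of the vial rack, keeping it upright, then put the loose snap cap on it there and press straight down until it clicks; keep pressing after it gives way, until the cap sits fully home all round. Finish while still holding the cap pressed firmly down on the vial: do not let go or lift off at the end. Leave the two capped vials in the rack, and the other things on the bench, where they are.

Things in the scene. Friction and masses are not known exactly. Their poses are not given: they have to be found in the camera images.
- vial: the open vial: clear glass with a plantlet on set agar, no cap; 95 mm tall, about 65 g, standing loose on the bench. Straight wall 32 mm wide up to 73 mm (grasp it there, from outside), then a shoulder to a neck 24 mm wide (81 to 87 mm up), a rounded snap lip 28.6 mm wide (middle 89.5 mm up) and a rim 22.4 mm wide. Origin: centre of its underside, z up along the vial.
- vial_rim (a point): centre of the open vial's rim, 95 mm above its underside; axes as the vial's.
- cap: the loose white snap cap, lying skirt down on the bench: a round ribbed crown 40 mm wide and 9 mm high, below it a slotted skirt 33 mm wide and 11.2 mm high of four spring tongues with inward beads. 20.2 mm tall, about 22 g. Grasp it by the crown's edge (11 to 20 mm up), leaving the tongues free to spread 2 mm outwards. Origin: centre of its underside, z up.
- cap_seat (a point): centre of the underside of the cap's crown, 11.2 mm above the cap's underside; it comes to lie on the vial's rim. Set on the vial it first rests about 7 mm above the rim; pressed, the resistance grows to some 6 to 15 N, after 2 to 4 mm it clicks and the force falls to nothing, and about 3 mm farther the crown meets the rim and is stopped hard.
- cap_top (a point): centre of the cap's top, 20.2 mm above its underside.
- rack: the grey vial rack, fixed to the bench: 66 x 222 mm, 42 mm high, open at the long sides; three round wells 36 mm wide in a row, 70 mm apart, through its top plate (36 to 42 mm up). Vials stand on its base plate, 6 mm above the bench. Two wells hold capped vials, one is free; which one varies. Origin: centre of its underside; y along the row, z up.
- well0 (a point): centre of the floor of the rack's end well on the rack's -y side, 6 mm above the bench.
- well1 (a point): centre of the floor of the rack's middle well, 6 mm above the bench.
- well2 (a point): centre of the floor of the rack's end well on the rack's +y side, 6 mm above the bench.
- vial_left: a vial of the same kind already capped (104 mm tall with its 40 mm wide cap), standing in one of the wells. Origin: centre of its underside.
- vial_right: the other capped vial, alike, standing in another well. Origin: centre of its underside.
- petri_dish: closed clear dish, 91 mm wide and 15 mm high, lying on the bench. Bystander. Origin: centre of its underside.
- forceps: steel forceps lying on the bench, 130 mm long along its x axis, 8 mm high. Bystander. Origin: near the middle of its underside.
- culture_box: clear square culture box with a white lid and green plantlets, 70 x 70 x 99 mm. Bystander. Origin: centre of its underside.
- marker: marker pen lying on the bench, 135 mm long along its x axis, 15 mm thick. Bystander. Origin: middle of its underside.
- reagent_jar: brown jar with a black lid, 56 mm wide and 85 mm tall. Bystander. Origin: centre of its underside.
- beaker: small clear beaker, 62 mm wide and 71 mm tall. Bystander. Origin: centre of its underside.
- screw_lid: white screw lid of a jar lying on the bench, 52 mm wide and 13.5 mm high: wider and flatter than the snap cap, and not the one wanted. Bystander. Origin: centre of its underside.
Things that resemble listed ones, but are neither listed nor needed, are in the scene too. What is shaped like the cap but brown, red or turquoise is not meant.

How it is judged (in metres and radians):
On the way, in this order (a step that is already met when the one before it is completed fails the run):
1. the open vial stands upright in the rack's free well, the cap not yet on it ((horizontal distance between vial and well0 below 0.006 m or horizontal distance between vial and well1 below 0.006 m or horizontal distance between vial and well2 below 0.006 m) and z of vial in the frame of rack between 0.0035 and 0.0085 m and angle between vial's own z axis and vertical below 0.1 rad and distance between cap_seat and vial_rim above 0.01 m), for 0.2 s.
2. in the rack, the cap has been pressed over the lip by the robot and sits home on the rim ((horizontal distance between vial and well0 below 0.006 m or horizontal distance between vial and well1 below 0.006 m or horizontal distance between vial and well2 below 0.006 m) and z of vial in the frame of rack between 0.0035 and 0.0085 m and angle between vial's own z axis and vertical below 0.1 rad and z of cap_seat in the frame of vial_rim between -0.003 and 0.0018 m and horizontal distance between cap_seat and vial_rim below 0.0025 m and angle between the z axis of cap and the z axis of vial, either way round below 0.07 rad and contact force between any of the arm, the fingers and cap above 2 N), for 0.1 s.
At the end, for the whole second after the job is handed in: Vial upright (0.1 rad) on the floor of the free well, within 6 mm of its centre; cap crown on the vial rim to 1.8 mm in height, 2.5 mm sideways, 0.07 rad; robot touching the cap and pressing so that the vial bears on the rack with over 5 N; capped vials standing where they were (15 mm, 0.15 rad) (all of step 2 and contact force between vial and rack above 5 N and angle between each of vial_left, vial_right's own z axis and vertical below 0.15 rad and distance of each of vial_left, vial_right from where it was at the start of the episode below 0.015 m); the arm keeps its last pose, push and grip.
It fails at once if the open vial is tipped by more than 35 degrees (angle between vial's own z axis and vertical above 0.61 rad).
It fails at once if a capped vial is moved by more than 15 mm or tipped (distance of any of vial_left, vial_right from where it was at the start of the episode above 0.015 m or angle between any of vial_left, vial_right's own z axis and vertical above 0.3 rad).
It fails at once if a bystander is moved by more than 30 mm (distance of any of petri_dish, forceps, culture_box, marker, reagent_jar, beaker, screw_lid from where it was at the start of the episode above 0.03 m).
It also fails if it takes over 64 s, if anything falls off the work surface, if the arm or the gripper's body presses on something with over 40 N, if the wrist force passes 120 N, or if a joint passes its speed limit or range.

## Working session

There is one attempt and no reset: what is moved stays moved. The work goes in short steps, Python scripts to look and compute and a tool call to move; the robot and the scene stay as the last step left them, time stands still between calls to the robot, and variables do not carry over. Pictures are saved under pics/ and viewed, and the job is handed in when it is done.

Besides the shell and the picture viewer there is one more tool, called after "Request:" as name(argument=value, ...) on one line, values as JSON. play_rows: Moves the arm, as the interface text tells. Its arguments: {"type":"object","properties":{"fingers":{"type":"array"},"linear":{"type":"array"},"rot":{"type":"array"}},"required":["fingers","linear","rot"]}

```bash
ls -la; mkdir -p pics; python3 - <<'E'
from rig import bot, capture, get_calibration
import cv2, numpy as np
np.set_printoptions(precision=4,suppress=True)
s=bot.read_state();print(s)
for n in ("scene","top","wrist"):
    c=get_calibration(n); print(n,c)
    cv2.imwrite(f"pics/{n}0.png",capture(n)[:,:,::-1])
E
```

```text
total 12
drwxr-xr-x  3 agent agent 4096 Dec  7 02:22 .
drwxr-xr-x 23 root  root  4096 Dec  7 02:22 ..
drwxr-xr-x  2 agent agent 4096 Dec  7 02:22 pics
{'time_s': 0.0, 'joint_positions': array([ 58.2416,  30.2779,  82.1561,   0.0003,  67.688 , -10.227 ]), 'qvel': array([-0.0175,  0.062 ,  0.0375, -0.0285, -0.0362, -0.0236]), 'tau': array([ -0.0011, -44.0047, -17.6589,   0.0632,   0.0583,  -0.0002]), 'position': array([0.229 , 0.5808, 0.2216]), 'tcp_rot': array([[-0.9302,  0.367 , -0.0011],
       [ 0.367 ,  0.9302, -0.0018],
       [ 0.0004, -0.0021, -1.    ]]), 'force': array([-0.9077,  0.2785, -0.744 ]), 'moment': array([-0.0064, -0.0175, -0.027 ]), 'opening': 0.9992600405053698}
scene {'vfov': 54.224785947601184, 'cx': 290.17517330170153, 'cy': 206.68374553283013, 'dist': array([0.0228, 0.    , 0.    , 0.    , 0.    ]), 'camera_from_world': array([[ 0.6161,  0.7875, -0.012 , -0.3441],
       [ 0.4922, -0.3969, -0.7748, -0.2259],
       [-0.6149,  0.4715, -0.6321,  1.3626],
       [ 0.    ,  0.    ,  0.    ,  1.    ]])}
top {'vfov': 43.127533056069765, 'cx': 283.91303198858867, 'cy': 202.89313793641224, 'dist': array([-0.1451,  0.    ,  0.    ,  0.    ,  0.    ]), 'camera_from_world': array([[ 0.0189, -0.9997, -0.0185,  0.0017],
       [-0.9805, -0.015 , -0.1958,  0.5633],
       [ 0.1954,  0.0218, -0.9805,  1.4243],
       [ 0.    ,  0.    ,  0.    ,  1.    ]])}
wrist {'vfov': 69.33310043454141, 'cx': 274.9786654171984, 'cy': 209.88294986657107, 'dist': array([-0.0321,  0.    ,  0.    ,  0.    ,  0.    ]), 'camera_from_world': array([[ 0.3659,  0.9306, -0.0015, -0.6237],
       [ 0.8945, -0.3513,  0.2766, -0.0335],
       [ 0.2569, -0.1025, -0.961 ,  0.3904],
       [ 0.    ,  0.    ,  0.    ,  1.    ]])}
```

View pics/scene0.png

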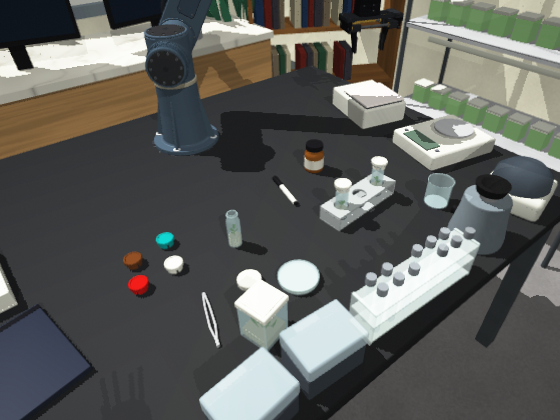

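View pics/top0.png

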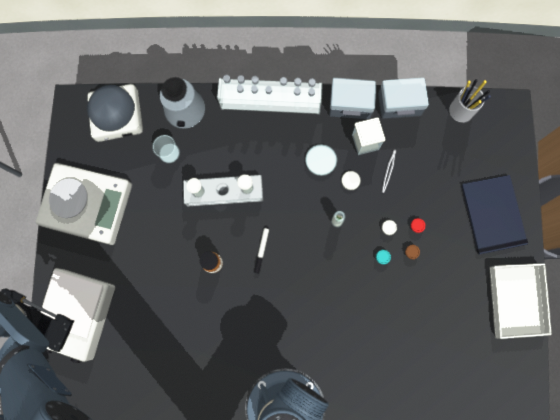

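View pics/wrist0.png

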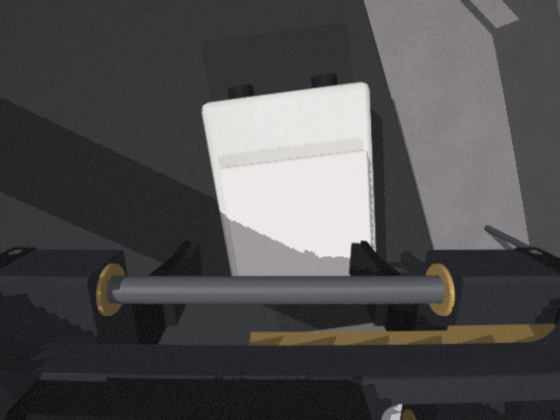

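The middle well looks free. Cap candidates:

| Candidate | Top px | Scene px |
|---|---|---|
| White small cap | (389,228) | (174,265) |
| White screw lid | (351,181) | (249,281) |
| Turquoise | (383,257) | – |
| Red | (418,226) | – |
| Brown | (413,252) | – |

I choose the small white one. The open vial is at top (338,219), scene (234,229). Next I measure and check in a close crop.

```bash
cat > h.py <<'E'
import numpy as np, cv2
from rig import bot, capture, get_calibration
np.set_printoptions(precision=4,suppress=True)
def K(c,h=420):
    f=h/2/np.tan(np.radians(c["vfov"]/2)); return np.array([[f,0,c["cx"]],[0,f,c["cy"]],[0,0,1.]])
def ray(c,px):
    u=cv2.undistortPoints(np.array([[px]],float),K(c),np.array(c["dist"]))[0,0]
    T=np.array(c["camera_from_world"]);R=T[:3,:3];o=-R.T@T[:3,3]
    return o,R.T@np.array([u[0],u[1],1])
def onz(c,px,z):
    o,d=ray(c,px); return o+d*(z-o[2])/d[2]
def proj(c,P):
    T=np.array(c["camera_from_world"]);P=np.atleast_2d(np.array(P,float))
    return cv2.projectPoints(P,cv2.Rodrigues(T[:3,:3])[0],T[:3,3],K(c),np.array(c["dist"]))[0][:,0]
def crop(img,x0,y0,w,h,s,name):
    cv2.imwrite(name,cv2.resize(img[y0:y0+h,x0:x0+w],None,fx=s,fy=s,interpolation=cv2.INTER_CUBIC))
E
python3 - <<'E'
from h import *
t=cv2.imread("pics/top0.png"); s=cv2.imread("pics/scene0.png")
a=cv2.resize(t[165:275,320:440],None,fx=5,fy=5,interpolation=cv2.INTER_CUBIC)
cv2.imwrite("pics/ct.png",a)
crop(t,170,160,110,60,7,"pics/cr.png")
crop(s,120,200,140,100,5,"pics/cs.png")
crop(s,310,145,110,90,6,"pics/csr.png")
c=get_calibration("top")
print("cap",onz(c,(389,228),.02),"vial bottom?",onz(c,(338,219),.09))
print("lid",onz(c,(351,181),.0135),"L",onz(c,(194,187),.1),onz(c,(246,184),.1),"rack",onz(c,(223,190),.042))
E
```

```text
cap [ 0.5023 -0.287   0.02  ] vial bottom? [ 0.5142 -0.1364  0.09  ]
lid [ 0.639  -0.1804  0.0135] L [0.5949 0.2573 0.1   ] [0.6052 0.1147 0.1   ] rack [0.6005 0.1852 0.042 ]
```

View pics/ct.png

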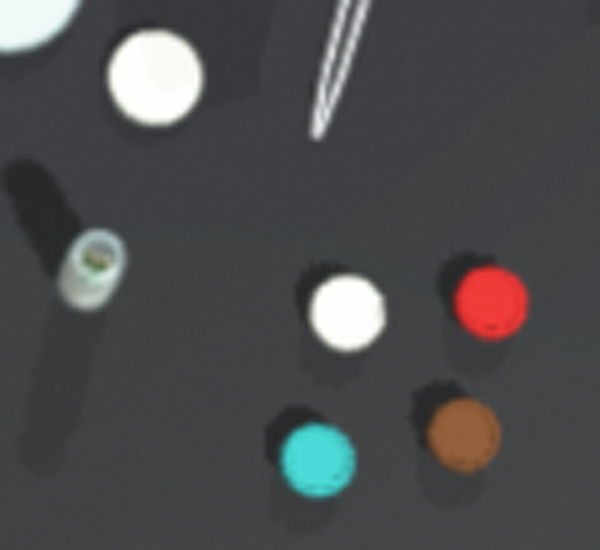

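View pics/cr.png

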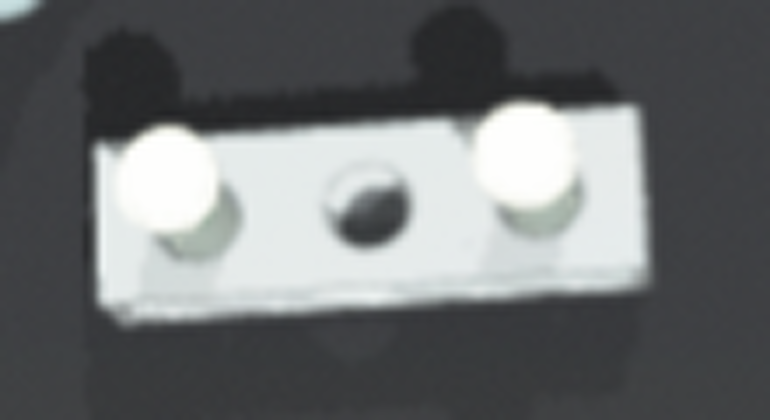

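View pics/cs.png

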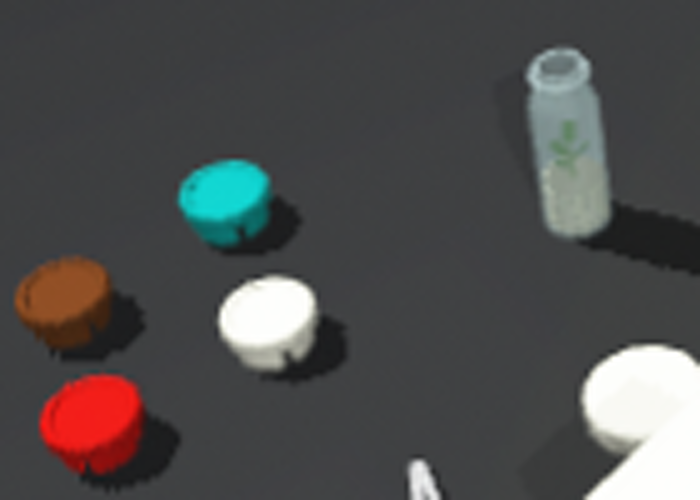

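View pics/csr.png

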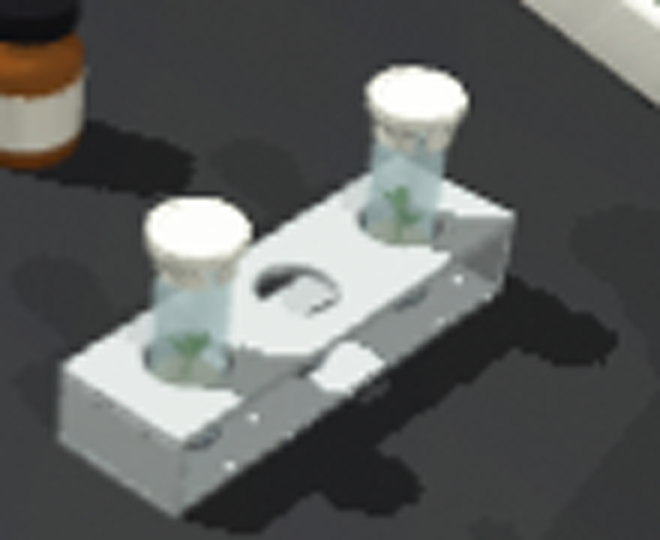

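The close crops confirm it: the white cap with the slotted skirt is at scene (174,262), and the screw lid is wider and flatter. The rack's middle well, top ≈(223,189), is free. I'll refine these by segmentation in both fixed cameras.

```bash
python3 - <<'E'
from h import *
t=cv2.imread("pics/top0.png"); s=cv2.imread("pics/scene0.png")
ct=get_calibration("top"); cs=get_calibration("scene"); cw=get_calibration("wrist")
def blob(img,x0,y0,x1,y1,th):
    g=img[y0:y1,x0:x1].min(axis=2)
    m=(g>th).astype(np.uint8); n,l,st,ce=cv2.connectedComponentsWithStats(m)
    i=1+np.argmax(st[1:,4]); cn=cv2.findContours((l==i).astype(np.uint8),cv2.RETR_EXTERNAL,cv2.CHAIN_APPROX_NONE)[0][0]
    (c,r)=cv2.minEnclosingCircle(cn)
    return ce[i]+[x0,y0],st[i],np.array(c)+[x0,y0],r
def tri(pt,ps):
    o1,d1=ray(ct,pt);o2,d2=ray(cs,ps);d1/=np.linalg.norm(d1);d2/=np.linalg.norm(d2)
    a=np.linalg.lstsq(np.c_[d1,-d2],o2-o1,rcond=None)[0]
    p,q=o1+a[0]*d1,o2+a[1]*d2
    return (p+q)/2,np.linalg.norm(p-q)*1000
cap=blob(t,375,212,402,242,140); print("cap",cap, onz(ct,cap[0],.018))
for nm,b in (("L",(183,175,204,192)),("R",(235,172,256,188))):
    r=blob(t,*b,235); print(nm,r, onz(ct,r[2],.110))
print("cap tri",tri(cap[0],(173.6,261.5)))
print("rim tri",tri((339.6,215),(231.7,213.5)))
# predicted pixels for checking
for P in [(0.502,-0.287,.0202),(0.502,-0.287,0)]: print(P,proj(ct,P),proj(cs,P))
for w,p in (("TCP",bot.read_state()["position"]),): print(proj(cw,p))
T=cw["camera_from_world"]; print("wcam pos",-T[:3,:3].T@T[:3,3])
# rack corners top plate px (from crop)
f=lambda u,v:((u+.5)/7-.5+170,(v+.5)/7-.5+160)
for u,v in [(95,140),(640,105),(648,275),(100,303),(368,205)]: print(onz(ct,f(u,v),.042))
E
```

```text
cap (array([389.0782, 227.    ]), array([  7,   8,  15,  15, 179], dtype=int32), array([389.1786, 227.    ]), 7.452071666717529) [ 0.5054 -0.2876  0.018 ]
L (array([193.1677, 185.3602]), array([  3,   4,  15,  13, 161], dtype=int32), array([193.2647, 185.6176]), 7.6454620361328125) [0.5964 0.2576 0.11  ]
R (array([244.4194, 181.6968]), array([  2,   4,  16,  12, 155], dtype=int32), array([244.3387, 181.7903]), 7.66425895690918) [0.609  0.1185 0.11  ]
cap tri (array([ 0.5056, -0.2859,  0.0201]), np.float64(2.9776000049508715))
rim tri (array([ 0.5251, -0.1394,  0.0936]), np.float64(2.298717754665484))
(0.502, -0.287, 0.0202) [[389.0096 228.0802]] [[171.6848 260.8781]]
(0.502, -0.287, 0) [[387.7778 229.1315]] [[173.4355 267.131 ]]
[[275.4293 258.9597]]
wcam pos [0.158  0.6088 0.3837]
[0.6295 0.3015 0.042 ]
[0.6471 0.0784 0.042 ]
[0.5765 0.0733 0.042 ]
[0.5616 0.2955 0.042 ]
[0.6038 0.1878 0.042 ]
```

Request:
play_rows(fingers=[0,0,0,0,0,0,0,0,0,0,0,0,0,0,0,0,0,0,0], linear=[[-540,-561,0],[-540,-561,0],[-540,-561,0],[-540,-561,0],[-540,-561,0],[-540,-561,0],[-540,-561,0],[-540,-561,0],[-540,-561,0],[-540,-561,0],[-540,-561,0],[-540,-561,0],[-540,-561,0],[-540,-561,0],[-540,-561,0],[-540,-561,0],[-540,-561,0],[-540,-561,0],[-540,-561,0]], rot=[[0,0,64.3],[0,0,64.3],[0,0,64.3],[0,0,64.3],[0,0,64.3],[0,0,64.3],[0,0,64.3],[0,0,64.3],[0,0,64.3],[0,0,64.3],[0,0,64.3],[0,0,64.3],[0,0,64.3],[0,0,64.3],[0,0,64.3],[0,0,64.3],[0,0,64.3],[0,0,64.3],[0,0,64.3]])

```text
time_s: 2.05
position: [0.5247, -0.1373, 0.2222]
tcp_rot: [[-0.073, 0.997, -0.002], [0.997, 0.073, 0.001], [0.001, -0.002, -1.0]]
force: [-0.6, 0.5, -0.9]
opening: 1.0
```

```bash
python3 - <<'E'
from h import *
s=bot.read_state(); print(s["time_s"],s["position"],s["tcp_rot"],s["force"],s["joint_positions"])
cw=get_calibration("wrist"); im=capture("wrist")[:,:,::-1]
cv2.imwrite("pics/w1.png",im)
print("vial guess rim/bottom",proj(cw,[(.525,-.139,.095),(.525,-.139,0)]),"cap",proj(cw,(.5055,-.287,.02)))
E
```

```text
2.05 [ 0.5247 -0.1373  0.2222] [[-0.0734  0.9973 -0.0018]
 [ 0.9973  0.0734  0.0013]
 [ 0.0014 -0.0017 -1.    ]] [-0.5742  0.5073 -0.8608] [-26.4861  23.9411  93.9293   0.0219  62.2513 -30.7065]
vial guess rim/bottom [[275.8265 204.5129]
 [275.6914 185.4744]] cap [[253.197  294.2256]]
```

View pics/w1.png

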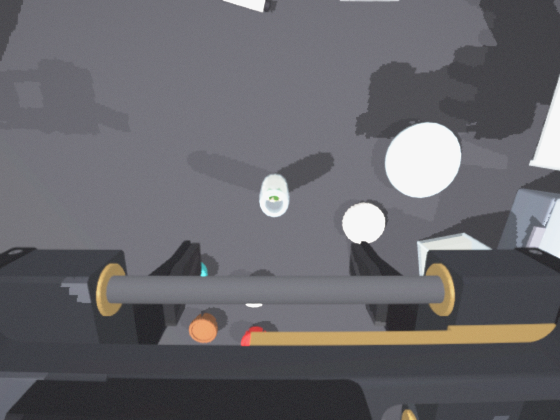

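```bash
python3 - <<'E'
from h import *
im=cv2.imread("pics/w1.png").copy(); c=get_calibration("wrist")
a=np.linspace(0,2*np.pi,60)
big=cv2.resize(im[150:240,220:330],None,fx=6,fy=6,interpolation=cv2.INTER_CUBIC)
for r,z in ((.0112,.095),(.016,.0)):
    p=proj(c,np.c_[.525+r*np.cos(a),-.139+r*np.sin(a),0*a+z])
    for q in p: cv2.circle(big,tuple(np.int32((q-[220,150]+.5)*6)),1,(0,0,255),-1)
cv2.imwrite("pics/w1c.png",big)
E
```

```text
(no output)
```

View pics/w1c.png

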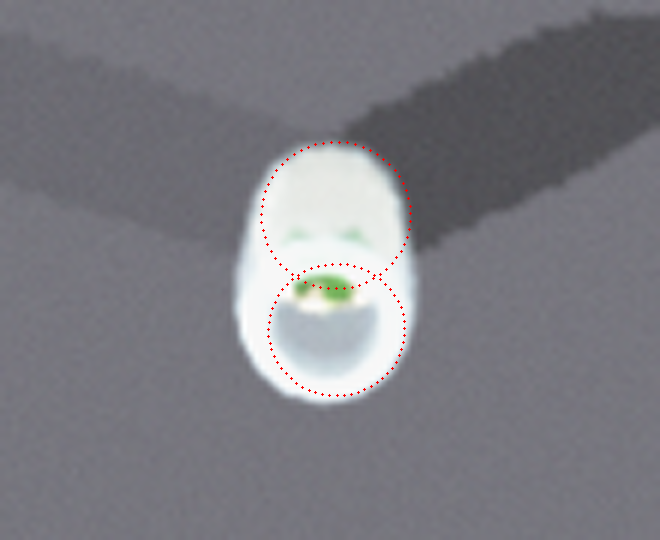

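Vial measured at ≈(0.5235, -0.138). Descending so that the pads straddle the wall at 60 mm height, then closing.

Request:
play_rows(fingers=[0,0,0,0,0,0,0,255,255,255,255,255,255,255,255,255,255,255], linear=[[0,-1,45],[0,-1,90],[0,-1,130],[0,-1,160],[0,-1,181],[0,-1,181],[0,-1,181],[0,-1,181],[0,-1,181],[0,-1,181],[0,-1,181],[0,-1,181],[0,-1,181],[0,-1,181],[0,-1,181],[0,-1,181],[0,-1,181],[0,-1,181]], rot=[[0,0,0],[0,0,0],[0,0,0],[0,0,0],[0,0,0],[0,0,0],[0,0,0],[0,0,0],[0,0,0],[0,0,0],[0,0,0],[0,0,0],[0,0,0],[0,0,0],[0,0,0],[0,0,0],[0,0,0],[0,0,0]])

```text
time_s: 3.9
position: [0.5247, -0.1387, 0.0415]
tcp_rot: [[-0.073, 0.997, -0.0], [0.997, 0.073, 0.0], [0.0, -0.0, -1.0]]
force: [-1.0, -0.1, -0.3]
opening: 0.359
```

```bash
python3 - <<'E'
from h import *
s=bot.read_state(); print(s["time_s"],s["position"],s["force"],s["opening"])
crop(capture("scene")[:,:,::-1],170,150,140,120,5,"pics/s2.png")
E
```

```text
3.9 [ 0.5247 -0.1387  0.0415] [-0.9511 -0.1426 -0.2688] 0.3585030861168261
```

View pics/s2.png

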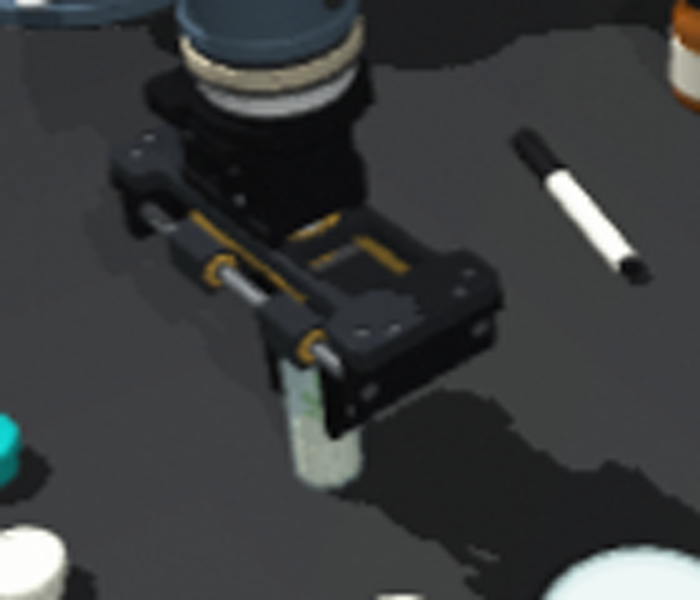

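Opening 0.359 ≈ 31 mm, so the vial is gripped. Lifting straight up, then moving over the middle well.

Request:
play_rows(fingers=[255,255,255,255,255,255,255,255,255,255,255,255,255,255,255,255,255,255,255,255], linear=[[0,0,-5],[0,0,-20],[0,0,-45],[0,0,-75],[0,0,-105],[0,0,-130],[15,5,-135],[45,15,-135],[75,24,-135],[105,34,-135],[135,43,-135],[165,53,-135],[195,63,-135],[225,72,-135],[255,82,-135],[280,90,-135],[300,96,-135],[313,101,-135],[319,103,-135],[319,103,-135]], rot=[[0,0,0],[0,0,0],[0,0,0],[0,0,0],[0,0,0],[0,0,0],[0,0,0],[0,0,0],[0,0,0],[0,0,0],[0,0,0],[0,0,0],[0,0,0],[0,0,0],[0,0,0],[0,0,0],[0,0,0],[0,0,0],[0,0,0],[0,0,0]])

```text
time_s: 5.95
position: [0.6039, 0.1876, 0.1759]
tcp_rot: [[-0.074, 0.997, -0.001], [0.997, 0.074, -0.0], [-0.0, -0.001, -1.0]]
force: [-0.0, -0.2, -0.5]
opening: 0.361
```

```bash
python3 - <<'E'
from h import *
s=bot.read_state(); print(s["time_s"],s["position"],s["tcp_rot"],s["force"],s["opening"])
im=capture("scene")[:,:,::-1].copy(); cs=get_calibration("scene")
cv2.imwrite("pics/s3.png",im)
crop(im,300,80,130,150,4,"pics/s3c.png")
p=s["position"]; print(proj(cs,[[p[0],p[1],p[2]-.041],[p[0],p[1],p[2]+.02],[.6037,.1873,.042]]))
cw=get_calibration("wrist"); w=capture("wrist")[:,:,::-1].copy(); cv2.imwrite("pics/w3.png",w)
t=capture("top")[:,:,::-1]; crop(t,170,150,130,80,6,"pics/t3.png")
E
```

```text
5.95 [0.6039 0.1876 0.1759] [[-0.0738  0.9973 -0.0011]
 [ 0.9973  0.0738 -0.0002]
 [-0.0001 -0.0011 -1.    ]] [-0.0498 -0.1771 -0.4974] 0.3613144023164157
[[362.0388 162.2512]
 [364.6522 140.1361]
 [358.3136 192.7913]]
```

View pics/s3c.png

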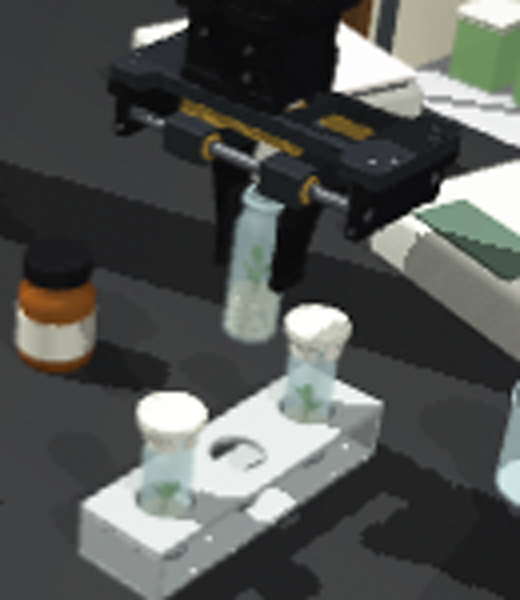

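View pics/w3.png

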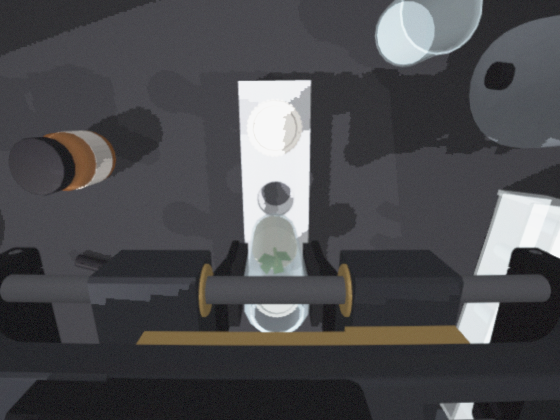

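View pics/t3.png

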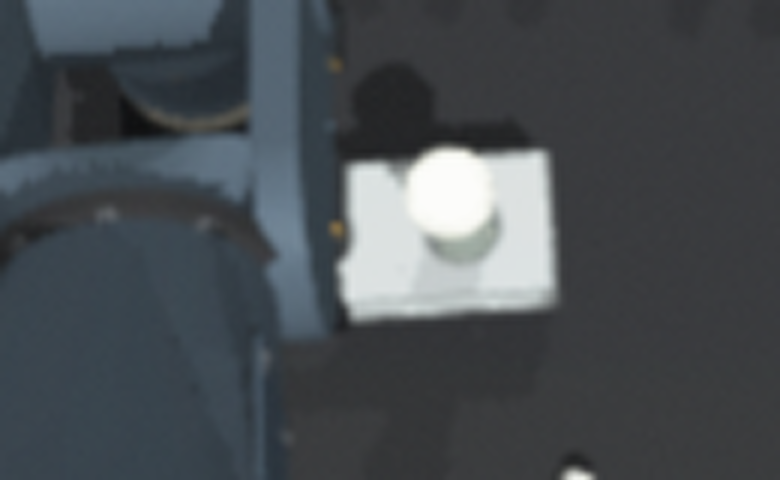

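```bash
python3 - <<'E'
from h import *
w=cv2.imread("pics/w3.png"); cw=get_calibration("wrist"); s=bot.read_state(); p=s["position"]
a=np.linspace(0,2*np.pi,80)
big=cv2.resize(w[70:340,200:350],None,fx=4,fy=4,interpolation=cv2.INTER_CUBIC)
def ring(x,y,z,r,col):
    for q in proj(cw,np.c_[x+r*np.cos(a),y+r*np.sin(a),0*a+z]): cv2.circle(big,tuple(np.int32((q-[200,70]+.5)*4)),1,col,-1)
ring(.6037,.1873,.042,.018,(0,0,255))
ring(p[0],p[1],p[2]-.0415,.016,(255,0,0)); ring(p[0],p[1],p[2]+.0535,.0112,(0,255,0))
for k in (-.07,.07):
    ring(.6037-.073*k,.1873+.997*k,.110,.02,(0,160,0))
crn=[]
for i,j in ((-1,-1),(1,-1),(1,1),(-1,1)):
    x=.6037+i*.033*.997-.073*j*.111; y=.1873+i*.033*.073+.997*j*.111
    q=proj(cw,(x,y,.042))[0]; cv2.circle(big,tuple(np.int32((q-[200,70]+.5)*4)),4,(255,0,255),-1)
cv2.imwrite("pics/w3c.png",cv2.resize(big,None,fx=.55,fy=.55,interpolation=cv2.INTER_AREA) if 0 else big[:600])
E
```

```text
(no output)
```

View pics/w3c.png

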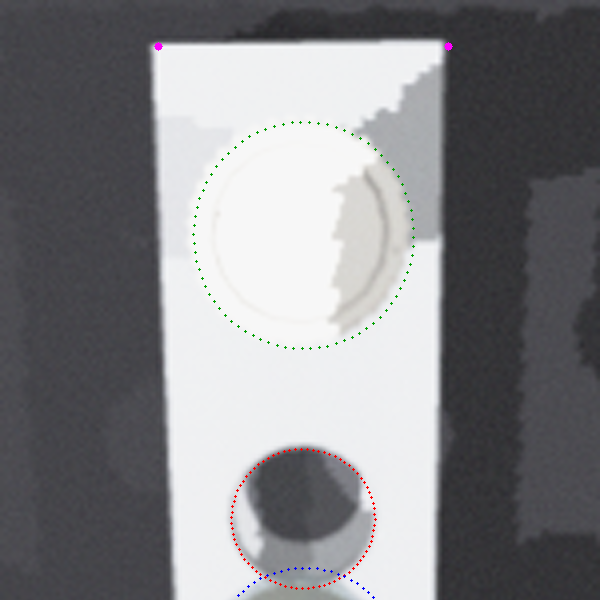

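```bash
python3 - <<'E'
from h import *
w=cv2.imread("pics/w3.png"); cw=get_calibration("wrist"); s=bot.read_state(); p=s["position"]
a=np.linspace(0,2*np.pi,120)
g=cv2.convertScaleAbs(w,alpha=1.0)
big=cv2.resize(g[165:340,210:345],None,fx=4,fy=4,interpolation=cv2.INTER_CUBIC)
lut=np.uint8(255*(np.arange(256)/255.)**1.5); big=cv2.LUT(big,lut)
def ring(x,y,z,r,col):
    for q in proj(cw,np.c_[x+r*np.cos(a),y+r*np.sin(a),0*a+z]): cv2.circle(big,tuple(np.int32((q-[210,165]+.5)*4)),1,col,-1)
ring(.6027,.1883,.042,.018,(0,0,255))
ring(p[0],p[1],p[2]-.0415,.016,(255,0,0)); ring(p[0],p[1],p[2]+.0535,.0112,(0,255,0)); ring(p[0],p[1],p[2]+.048,.0143,(0,255,255))
cv2.imwrite("pics/w3d.png",big[:600])
E
```

```text
(no output)
```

View pics/w3d.png

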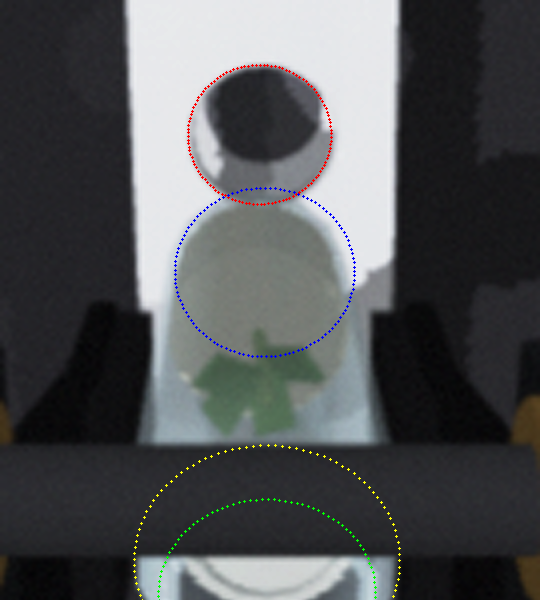

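Aligned to within ~1 mm; a small correction, then lowering to just above the plate to check.

Request:
play_rows(fingers=[255,255,255,255,255,255,255], linear=[[0.7,-0.6,10],[0.7,-0.6,30],[0.7,-0.6,50],[0.7,-0.6,70],[0.7,-0.6,82],[0.7,-0.6,87],[0.7,-0.6,87]], rot=[[0,0,0],[0,0,0],[0,0,0],[0,0,0],[0,0,0],[0,0,0],[0,0,0]])

```text
time_s: 6.8
position: [0.6033, 0.1872, 0.0888]
tcp_rot: [[-0.072, 0.997, -0.001], [0.997, 0.072, -0.0], [-0.0, -0.001, -1.0]]
force: [-0.9, 0.8, -0.6]
opening: 0.358
```

```bash
python3 - <<'E'
from h import *
s=bot.read_state(); print(s["time_s"],s["position"],s["force"],s["opening"])
cw=get_calibration("wrist"); w=capture("wrist")[:,:,::-1].copy(); cv2.imwrite("pics/w4.png",w)
crop(w,200,100,160,200,3,"pics/w4c.png")
crop(capture("scene")[:,:,::-1],310,110,110,110,5,"pics/s4c.png")
E
```

```text
6.8 [0.6033 0.1872 0.0888] [-0.9117  0.7506 -0.6197] 0.35839114868465793
```

View pics/w4c.png

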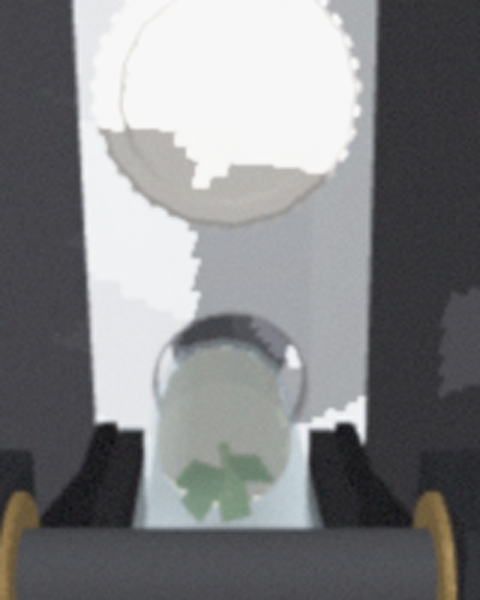

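View pics/s4c.png

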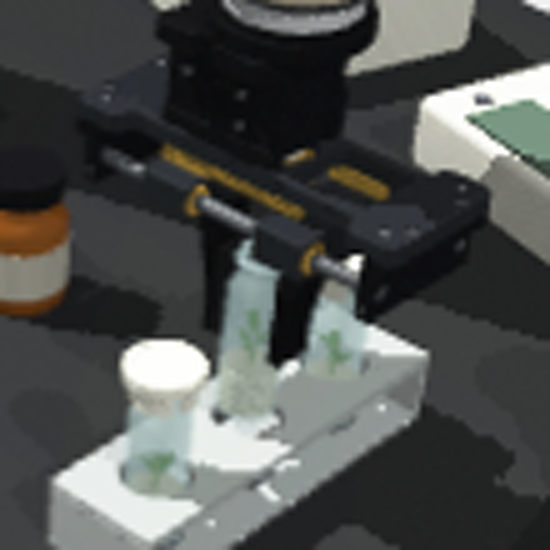

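```bash
python3 - <<'E'
from h import *
w=cv2.imread("pics/w4.png"); cw=get_calibration("wrist"); p=bot.read_state()["position"]
a=np.linspace(0,2*np.pi,160)
big=cv2.resize(w[195:285,235:320],None,fx=7,fy=7,interpolation=cv2.INTER_CUBIC)
def ring(x,y,z,r,col):
    for q in proj(cw,np.c_[x+r*np.cos(a),y+r*np.sin(a),0*a+z]): cv2.circle(big,tuple(np.int32((q-[235,195]+.5)*7)),1,col,-1)
ring(.6027,.1883,.042,.018,(0,0,255))
ring(p[0],p[1],p[2]-.0415,.016,(255,0,0))
cv2.imwrite("pics/w4d.png",big[:600])
E
```

```text
(no output)
```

View pics/w4d.png

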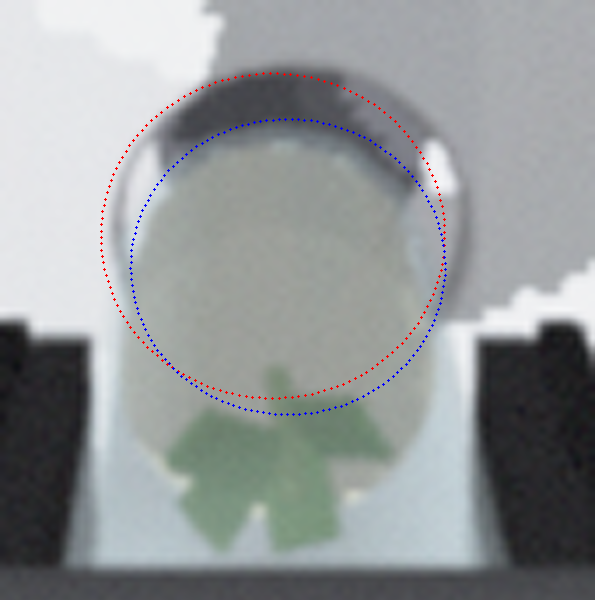

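```bash
python3 - <<'E'
from h import *
w=cv2.imread("pics/w4.png")
big=cv2.resize(w[195:285,235:320],None,fx=7,fy=7,interpolation=cv2.INTER_CUBIC)
l=cv2.cvtColor(big,cv2.COLOR_BGR2LAB); l[:,:,0]=cv2.createCLAHE(6,(3,3)).apply(l[:,:,0]); big=cv2.cvtColor(l,cv2.COLOR_LAB2BGR)
cv2.imwrite("pics/w4e.png",big[:600])
E
```

```text
(no output)
```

View pics/w4e.png

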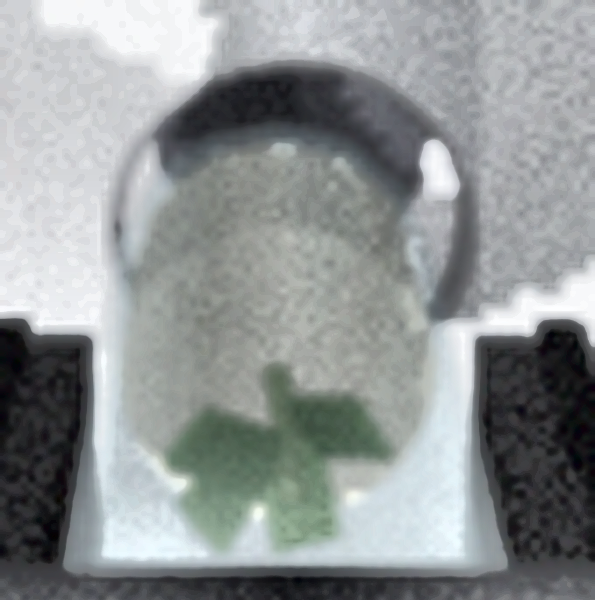

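Request:
play_rows(fingers=[255,255,255], linear=[[1.5,1.0,0],[1.5,1.0,0],[1.5,1.0,0]], rot=[[0,0,0],[0,0,0],[0,0,0]])

```text
time_s: 7.2
position: [0.605, 0.1893, 0.0902]
tcp_rot: [[-0.073, 0.997, 0.001], [0.997, 0.073, 0.0], [0.0, 0.001, -1.0]]
force: [-0.0, 1.1, -0.7]
opening: 0.362
```

```bash
python3 - <<'E'
from h import *
s=bot.read_state(); print(s["time_s"],s["position"],s["force"],s["opening"])
cw=get_calibration("wrist"); w=capture("wrist")[:,:,::-1].copy(); cv2.imwrite("pics/w5.png",w)
p=s["position"];a=np.linspace(0,2*np.pi,160)
big=cv2.resize(w[195:285,235:320],None,fx=7,fy=7,interpolation=cv2.INTER_CUBIC)
l=cv2.cvtColor(big,cv2.COLOR_BGR2LAB); l[:,:,0]=cv2.createCLAHE(4,(3,3)).apply(l[:,:,0]); big=cv2.cvtColor(l,cv2.COLOR_LAB2BGR)
def ring(x,y,z,r,col):
    for q in proj(cw,np.c_[x+r*np.cos(a),y+r*np.sin(a),0*a+z]): cv2.circle(big,tuple(np.int32((q-[235,195]+.5)*7)),1,col,-1)
ring(p[0],p[1],.042,.018,(0,0,255))
ring(p[0],p[1],p[2]-.0415,.016,(255,0,0))
cv2.imwrite("pics/w5e.png",big[:600])
im=capture("scene")[:,:,::-1]; crop(im,330,140,60,70,8,"pics/s5.png")
E
```

```text
7.2 [0.605  0.1893 0.0902] [-0.0074  1.0879 -0.7227] 0.36169915939800507
```

View pics/w5e.png

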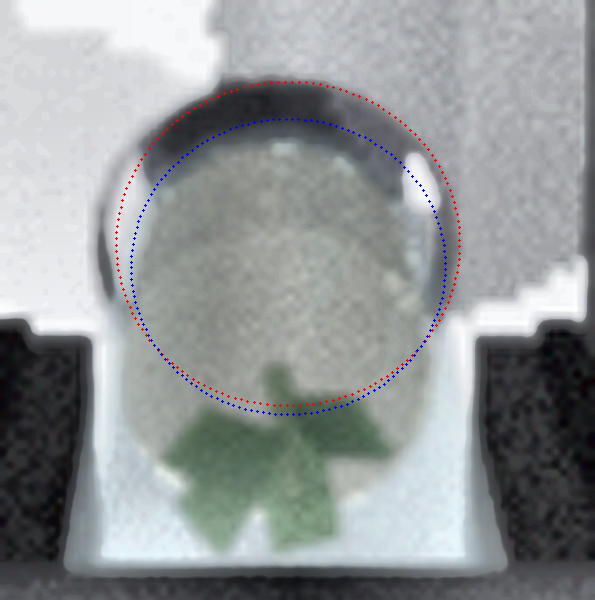

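View pics/s5.png

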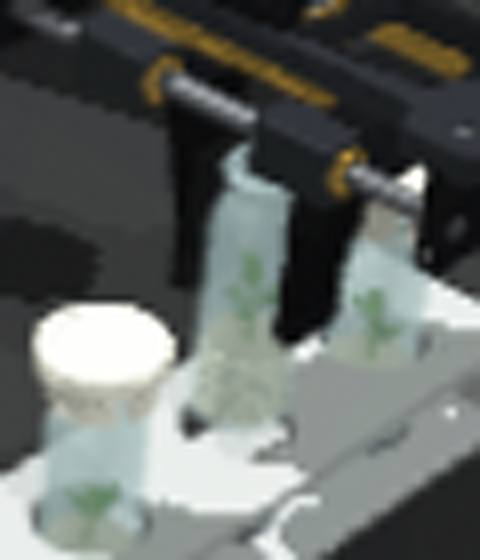

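Hole now centred in x with the vial; ~1 mm more along +y, then lower gently.

Request:
play_rows(fingers=[255,255,255,255,255,255,255,255,255,255], linear=[[1.0,0,0],[1.0,0,2],[1.0,0,4],[1.0,0,6],[1.0,0,8],[1.0,0,10],[1.0,0,12],[1.0,0,14],[1.0,0,16],[1.0,0,16]], rot=[[0,0,0],[0,0,0],[0,0,0],[0,0,0],[0,0,0],[0,0,0],[0,0,0],[0,0,0],[0,0,0],[0,0,0]])

```text
time_s: 8.3
position: [0.6042, 0.1901, 0.0732]
tcp_rot: [[-0.073, 0.997, -0.001], [0.997, 0.073, -0.0], [-0.0, -0.001, -1.0]]
force: [0.1, 0.3, -0.8]
opening: 0.357
```

```bash
python3 - <<'E'
from h import *
s=bot.read_state(); print(s["time_s"],s["position"],s["force"],s["moment"],s["opening"])
w=capture("wrist")[:,:,::-1].copy(); cv2.imwrite("pics/w6.png",w)
crop(w,235,195,85,90,6,"pics/w6e.png")
im=capture("scene")[:,:,::-1]; crop(im,330,140,60,70,8,"pics/s6.png")
E
```

```text
8.3 [0.6042 0.1901 0.0732] [ 0.0578  0.3228 -0.8122] [-0.082   0.044  -0.0451] 0.35739293397050104
```

View pics/w6e.png

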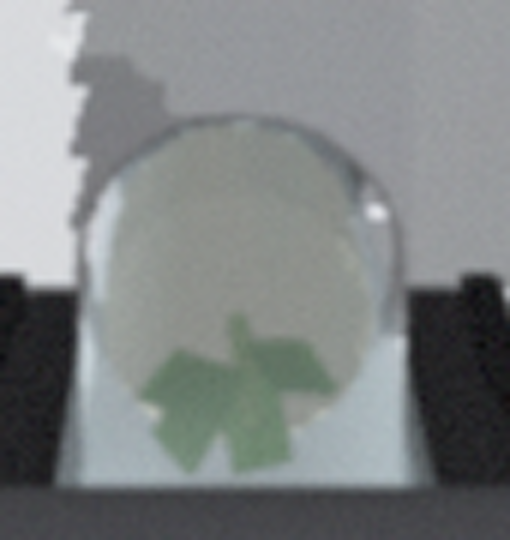

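View pics/s6.png

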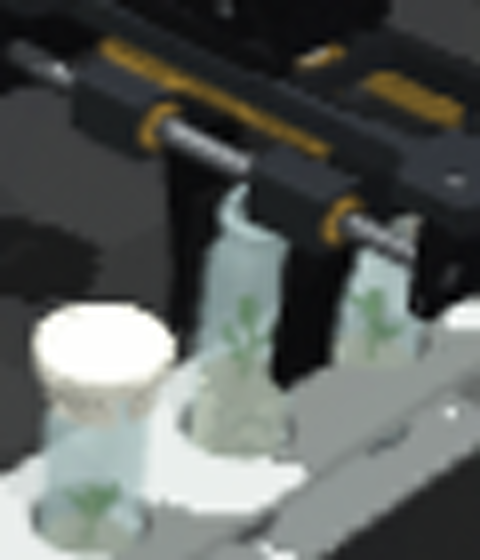

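The vial bottom has entered the well with no contact force. Lowering to the floor.

Request:
play_rows(fingers=[255,255,255,255,255,255,255,255,255], linear=[[0,0,4],[0,0,8],[0,0,12],[0,0,16],[0,0,20],[0,0,23],[0,0,25],[0,0,26],[0,0,26]], rot=[[0,0,0],[0,0,0],[0,0,0],[0,0,0],[0,0,0],[0,0,0],[0,0,0],[0,0,0],[0,0,0]])

```text
time_s: 9.3
position: [0.6046, 0.1902, 0.0476]
tcp_rot: [[-0.073, 0.997, 0.0], [0.997, 0.073, 0.0], [-0.0, 0.0, -1.0]]
force: [-0.9, 0.3, 0.3]
opening: 0.363
```

```bash
python3 - <<'E'
from h import *
s=bot.read_state(); print(s["time_s"],s["position"],s["force"],s["moment"],s["opening"])
w=capture("wrist")[:,:,::-1].copy(); cv2.imwrite("pics/w7.png",w)
crop(w,200,170,160,130,4,"pics/w7e.png")
im=capture("scene")[:,:,::-1]; crop(im,310,120,100,100,6,"pics/s7.png")
E
```

```text
9.3 [0.6046 0.1902 0.0476] [-0.896   0.2643  0.2985] [-0.0681  0.048  -0.0326] 0.36277085218949073
```

View pics/s7.png

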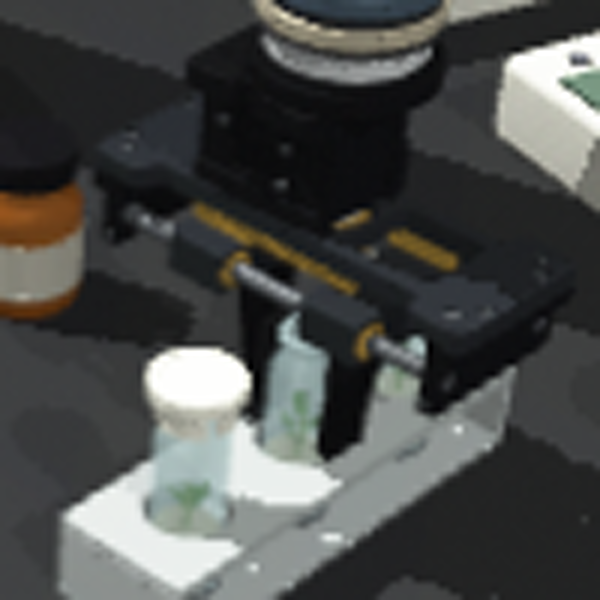

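Request:
play_rows(fingers=[255,255,230,200,160,120,60,0,0,0,0,0,0,0,0], linear=[[0,0,0.6],[0,0,0.6],[0,0,0.6],[0,0,0.6],[0,0,0.6],[0,0,0.6],[0,0,0.6],[0,0,0.6],[0,0,0.6],[0,0,0],[0,0,-20],[0,0,-60],[0,0,-110],[0,0,-160],[0,0,-160]], rot=[[0,0,0],[0,0,0],[0,0,0],[0,0,0],[0,0,0],[0,0,0],[0,0,0],[0,0,0],[0,0,0],[0,0,0],[0,0,0],[0,0,0],[0,0,0],[0,0,0],[0,0,0]])

```text
time_s: 10.9
position: [0.6097, 0.191, 0.216]
tcp_rot: [[-0.073, 0.997, 0.017], [0.997, 0.073, 0.002], [0.001, 0.017, -1.0]]
force: [0.7, -0.7, 0.8]
opening: 0.997
```

```bash
python3 - <<'E'
from h import *
s=bot.read_state(); print(s["time_s"],s["position"],s["force"],s["moment"],s["opening"])
p=s["position"]
cw=get_calibration("wrist"); w=capture("wrist")[:,:,::-1].copy(); cv2.imwrite("pics/w8.png",w)
big=cv2.resize(w[170:290,205:345],None,fx=5,fy=5,interpolation=cv2.INTER_CUBIC)
a=np.linspace(0,2*np.pi,120)
def ring(x,y,z,r,col):
    for q in proj(cw,np.c_[x+r*np.cos(a),y+r*np.sin(a),0*a+z]): cv2.circle(big,tuple(np.int32((q-[205,170]+.5)*5)),1,col,-1)
ring(p[0],p[1],.042,.018,(0,0,255)); ring(p[0],p[1],.101,.0112,(0,255,0)); ring(p[0],p[1],.0955,.0143,(0,255,255))
cv2.imwrite("pics/w8e.png",big)
im=capture("scene")[:,:,::-1]; crop(im,310,130,100,100,6,"pics/s8.png")
E
```

```text
10.9 [0.6097 0.191  0.216 ] [ 0.738  -0.6687  0.7965] [-0.0875 -0.0401  0.0577] 0.9965631145188227
```

View pics/w8e.png

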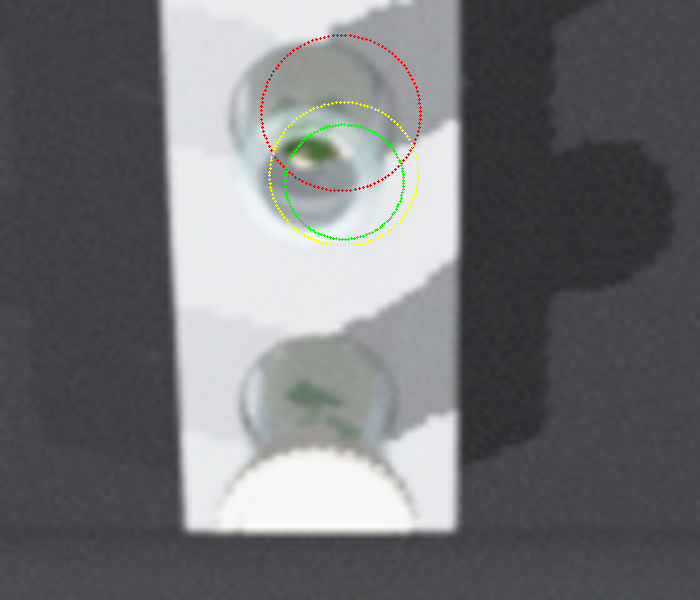

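View pics/s8.png

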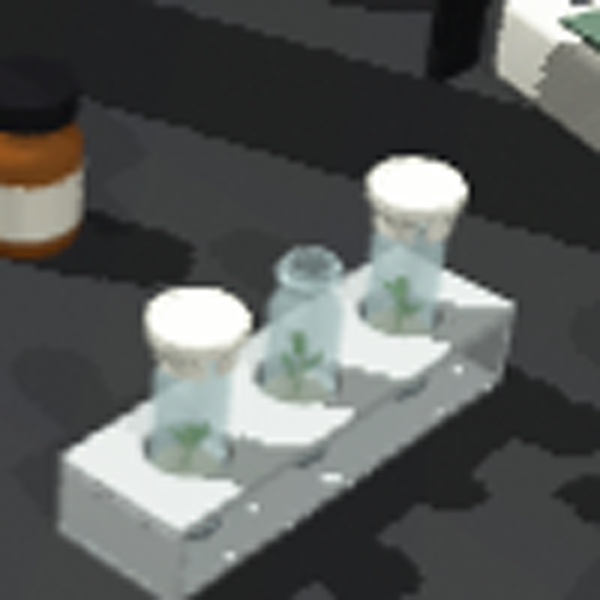

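Request:
play_rows(fingers=[0,0,0,0], linear=[[30,0,0],[30,0,0],[30,0,0],[30,0,0]], rot=[[0,0,0],[0,0,0],[0,0,0],[0,0,0]])

```text
time_s: 11.4
position: [0.6015, 0.2194, 0.206]
tcp_rot: [[-0.073, 0.997, -0.003], [0.997, 0.073, -0.001], [-0.001, -0.003, -1.0]]
force: [-0.4, -0.7, -0.4]
opening: 1.002
```

```bash
python3 - <<'E'
from h import *
s=bot.read_state(); print(s["time_s"],s["position"],s["force"],s["tcp_rot"])
cw=get_calibration("wrist"); w=capture("wrist")[:,:,::-1].copy(); cv2.imwrite("pics/w9.png",w)
np.save("cw9.npy",cw["camera_from_world"])
P=proj(cw,(.604,.190,.101))[0]; print(P)
x0,y0=int(P[0])-60,int(P[1])-60
big=cv2.resize(w[y0:y0+120,x0:x0+140],None,fx=5,fy=5,interpolation=cv2.INTER_CUBIC)
a=np.linspace(0,2*np.pi,120)
def ring(x,y,z,r,col):
    for q in proj(cw,np.c_[x+r*np.cos(a),y+r*np.sin(a),0*a+z]): cv2.circle(big,tuple(np.int32((q-[x0,y0]+.5)*5)),1,col,-1)
x,y=.604,.190
ring(x,y,.042,.018,(0,0,255)); ring(x,y,.101,.0112,(0,255,0)); ring(x,y,.0955,.0143,(0,255,255))
cv2.imwrite("pics/w9e.png",big)
E
```

```text
11.4 [0.6015 0.2194 0.206 ] [-0.4417 -0.6666 -0.3876] [[-0.0726  0.9974 -0.0028]
 [ 0.9974  0.0726 -0.001 ]
 [-0.0008 -0.0029 -1.    ]]
[276.0946 238.8847]
```

View pics/w9e.png

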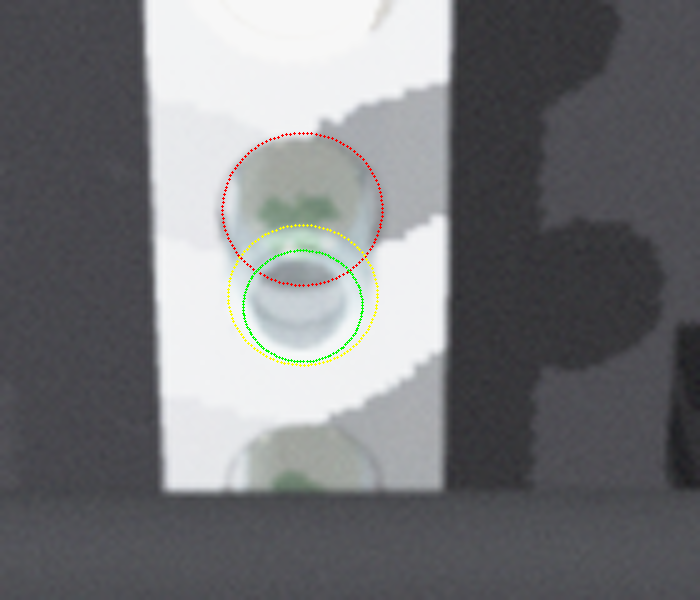

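The vial stands upright in the middle well with its rim at ≈(0.6035, 0.190). Moving over to the cap, with the jaws turned 45° to clear the coloured caps.

Request:
play_rows(fingers=[0,0,0,0,0,0,0,0,0,0,0,0,0,0,0,0], linear=[[-498,-133,0],[-498,-133,0],[-498,-133,0],[-498,-133,0],[-498,-133,0],[-498,-133,0],[-498,-133,0],[-498,-133,0],[-498,-133,0],[-498,-133,0],[-498,-133,0],[-498,-133,0],[-498,-133,0],[-498,-133,0],[-498,-133,0],[-498,-133,0]], rot=[[0,0,45],[0,0,45],[0,0,45],[0,0,45],[0,0,45],[0,0,45],[0,0,45],[0,0,45],[0,0,45],[0,0,45],[0,0,45],[0,0,45],[0,0,45],[0,0,45],[0,0,45],[0,0,45]])

```text
time_s: 13.05
position: [0.5062, -0.2848, 0.2077]
tcp_rot: [[0.652, 0.758, -0.0], [0.758, -0.652, 0.0], [0.0, -0.0, -1.0]]
force: [0.1, -0.0, -0.6]
opening: 1.001
```

```bash
python3 - <<'E'
from h import *
s=bot.read_state(); print(s["time_s"],s["position"],s["force"],s["tcp_rot"])
cw=get_calibration("wrist"); w=capture("wrist")[:,:,::-1].copy()
a=np.linspace(0,2*np.pi,120)
x,y=.5055,-.287
g=cv2.inRange(w[120:245,220:340],(150,150,150),(255,255,255)); n,l,st,ce=cv2.connectedComponentsWithStats(g); i=1+np.argmax(st[1:,4]); c=ce[i]+[220,120]; print("blob",c,st[i]); 
print(onz(cw,c,.0175), "pred",proj(cw,(x,y,.0175)))
for q in proj(cw,np.c_[x+.02*np.cos(a),y+.02*np.sin(a),0*a+.0202]): cv2.circle(w,tuple(np.int32(q)),0,(0,0,255),-1)
cv2.imwrite("pics/w10.png",w)
E
```

```text
13.05 [ 0.5062 -0.2848  0.2077] [ 0.1464 -0.048  -0.6042] [[ 0.6522  0.7581 -0.0001]
 [ 0.7581 -0.6522  0.0002]
 [ 0.0001 -0.0002 -1.    ]]
blob [275.4869 190.5278] [  38   53   36   36 1027]
[ 0.5052 -0.2865  0.0175] pred [[275.9514 190.6951]]
```

View pics/w10.png

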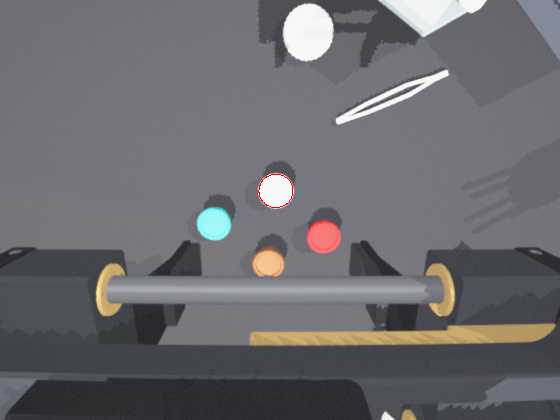

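Prediction ring sits exactly on the white cap at (276,190); the turquoise, red and brown ones are clear of the jaws. Descending and closing on the crown.

Request:
play_rows(fingers=[0,0,0,0,0,0,0,0,0,255,255,255,255,255,255,255,255,255,255], linear=[[-1.5,1,40],[-1.5,1,85],[-1.5,1,130],[-1.5,1,165],[-1.5,1,185],[-1.5,1,198],[-1.5,1,204],[-1.5,1,204],[-1.5,1,204],[-1.5,1,204],[-1.5,1,204],[-1.5,1,204],[-1.5,1,204],[-1.5,1,204],[-1.5,1,204],[-1.5,1,204],[-1.5,1,204],[-1.5,1,204],[-1.5,1,204]], rot=[[0,0,0],[0,0,0],[0,0,0],[0,0,0],[0,0,0],[0,0,0],[0,0,0],[0,0,0],[0,0,0],[0,0,0],[0,0,0],[0,0,0],[0,0,0],[0,0,0],[0,0,0],[0,0,0],[0,0,0],[0,0,0],[0,0,0]])

```text
time_s: 15.0
position: [0.5056, -0.2881, 0.0035]
tcp_rot: [[0.654, 0.757, -0.0], [0.757, -0.654, 0.0], [-0.0, -0.0, -1.0]]
force: [-0.1, 0.2, -0.6]
opening: 0.443
```

```bash
python3 - <<'E'
from h import *
s=bot.read_state(); print(s["time_s"],s["position"],s["force"],s["opening"],s["opening"]*87)
crop(capture("wrist")[:,:,::-1],200,180,150,130,4,"pics/w11.png")
E
```

```text
15.0 [ 0.5056 -0.2881  0.0035] [-0.1119  0.1654 -0.6362] 0.4434663653308064 38.58157378378016
```

View pics/w11.png

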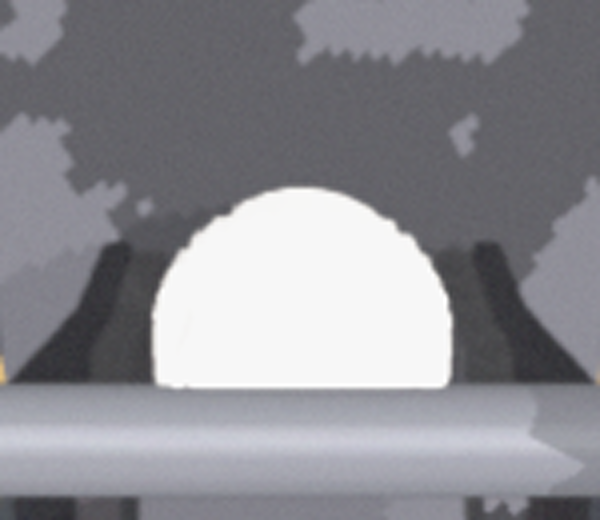

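```bash
python3 - <<'E'
from h import *
w=cv2.imread("pics/w11.png"); s=bot.read_state(); cw=get_calibration("wrist"); p=s["position"]; a=np.linspace(0,2*np.pi,160)
for off,col in ((0,(0,0,255)),):
    q=proj(cw,np.c_[p[0]+.02*np.cos(a),p[1]+.02*np.sin(a),0*a+.0202]); q4=(q-[200,180]+.5)*4
    print("ring top row",q4[:,1].min(),"left/right",q4[:,0].min(),q4[:,0].max())
g=cv2.inRange(w,(200,200,200),(255,255,255)); ys,xs=np.where(g[:385]); print(ys.min(),[ (y,xs[ys==y].min(),xs[ys==y].max()) for y in (190,200,220,250,300,350)])
E
```

```text
ring top row 222.9060660045384 left/right 152.93382805965553 455.78148996197933
188 [(190, np.int64(280), np.int64(323)), (200, np.int64(249), np.int64(353)), (220, np.int64(215), np.int64(389)), (250, np.int64(183), np.int64(418)), (300, np.int64(157), np.int64(447)), (350, np.int64(154), np.int64(450))]
```

```bash
python3 - <<'E'
from h import *
from scipy.optimize import least_squares
w=cv2.imread("pics/w11.png"); s=bot.read_state(); cw=get_calibration("wrist"); p=s["position"]; R=np.array(s["tcp_rot"])
a=np.linspace(0,2*np.pi,720)
g=cv2.inRange(w,(200,200,200),(255,255,255))
pts=[]
for y in range(190,380,5):
    xs=np.where(g[y])[0]; pts+= [(xs.min(),y),(xs.max(),y)]
pts=np.array(pts,float)
def res(v,z):
    c=p+R[:,0]*v[0]+R[:,1]*v[1]
    q=(proj(cw,np.c_[c[0]+.02*np.cos(a),c[1]+.02*np.sin(a),0*a+z])-[200,180]+.5)*4
    d=np.linalg.norm(pts[:,None]-q[None],axis=2); i=d.argmin(1); ctr=q.mean(0)
    return np.sign(np.linalg.norm(pts-ctr,axis=1)-np.linalg.norm(q[i]-ctr,axis=1))*d.min(1)
for z in (.0135,.0202,.025):
    r=least_squares(lambda v:res(v,z),[0.003,0]); print(z,r.x*1000,np.abs(r.fun).mean())
for tx,ty,z in ((.0095,.0225,-.0),(.0095,-.0225,0),(.0095,.0225,.012),(0.0095,.0225,.02)):
    c=p+R[:,0]*tx+R[:,1]*ty; c[2]+=z; print(tx,ty,z,(proj(cw,c)[0]-[200,180]+.5)*4)
E
```

```text
0.0135 [ 1.5186 -0.3339] 2.4063732249908223
0.0202 [ 3.6043 -0.3381] 2.8620684317989373
0.025 [ 5.0093 -0.3427] 5.483298585743737
0.0095 0.0225 -0.0 [461.3956 250.2723]
0.0095 -0.0225 0 [146.9487 250.0197]
0.0095 0.0225 0.012 [472.7288 284.1345]
0.0095 0.0225 0.02 [481.2136 309.499 ]
```

The grip holds the cap (39 mm), but it sits ~2.5 mm off the pad centre along tool x. Regrasping centred.

Request:
play_rows(fingers=[110,110,110,110,110,255,255,255,255,255,255], linear=[[0,0,0],[0,0,0],[2.5,0,0],[2.5,0,0],[2.5,0,0],[2.5,0,0],[2.5,0,0],[2.5,0,0],[2.5,0,0],[2.5,0,0],[2.5,0,0]], rot=[[0,0,0],[0,0,0],[0,0,0],[0,0,0],[0,0,0],[0,0,0],[0,0,0],[0,0,0],[0,0,0],[0,0,0],[0,0,0]])

```text
time_s: 16.15
position: [0.5073, -0.2862, 0.0036]
tcp_rot: [[0.654, 0.757, 0.0], [0.757, -0.654, -0.0], [-0.0, 0.0, -1.0]]
force: [-0.1, 0.6, 0.2]
opening: 0.448
```

```bash
python3 - <<'E'
from h import *
from scipy.optimize import least_squares
s=bot.read_state(); print(s["time_s"],s["position"],s["force"],s["opening"]*87)
cw=get_calibration("wrist"); w=capture("wrist")[:,:,::-1]; crop(w,200,180,150,130,4,"pics/w12.png"); w=cv2.imread("pics/w12.png")
p=s["position"]; R=np.array(s["tcp_rot"])
a=np.linspace(0,2*np.pi,720)
g=cv2.inRange(w,(200,200,200),(255,255,255)); ys=np.where(g[:380].sum(1)>5000)[0]; print(ys.min())
pts=[]
for y in range(ys.min()+3,380,5):
    xs=np.where(g[y])[0]; pts+= [(xs.min(),y),(xs.max(),y)]
pts=np.array(pts,float)
def res(v,z):
    c=p+R[:,0]*v[0]+R[:,1]*v[1]
    q=(proj(cw,np.c_[c[0]+.02*np.cos(a),c[1]+.02*np.sin(a),0*a+z])-[200,180]+.5)*4
    d=np.linalg.norm(pts[:,None]-q[None],axis=2); i=d.argmin(1); ctr=q.mean(0)
    return np.sign(np.linalg.norm(pts-ctr,axis=1)-np.linalg.norm(q[i]-ctr,axis=1))*d.min(1)
for z in (.0135,.0202):
    r=least_squares(lambda v:res(v,z),[0.003,0]); print(z,r.x*1000,np.abs(r.fun).mean())
E
```

```text
16.15 [ 0.5073 -0.2862  0.0036] [-0.1267  0.6057  0.1513] 38.9450904043347
205
0.0135 [-0.8706 -0.3685] 2.129288894285713
0.0202 [ 1.2661 -0.3658] 3.2403552599636103
```

View pics/w12.png

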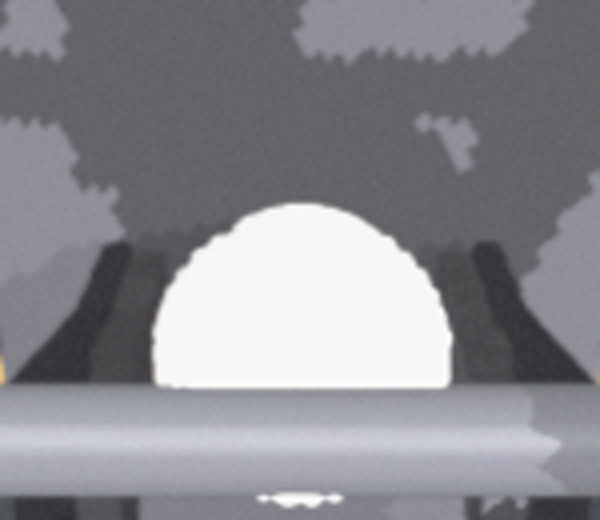

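```bash
python3 - <<'E'
from h import *
s=bot.read_state(); cw=get_calibration("wrist"); p=s["position"]; R=np.array(s["tcp_rot"]); a=np.linspace(0,2*np.pi,720)
for z in (.0185,.0202):
  for v in (0,.001,.002,.003):
    c=p+R[:,0]*v
    q=(proj(cw,np.c_[c[0]+.02*np.cos(a),c[1]+.02*np.sin(a),0*a+z])-[200,180]+.5)*4
    print(z,v,q[:,1].min(),q[:,1].max())
E
```

```text
0.0185 0 218.36938994166871 489.8596508354992
0.0185 0.001 211.06612430450343 483.53949253347696
0.0185 0.002 203.73640039798056 477.1965195852372
0.0185 0.003 196.38012607209532 470.83064350873974
0.0202 0 223.06612170958044 496.869199231548
0.0202 0.001 215.694414705393 490.5005065778819
0.0202 0.002 208.29568605689485 484.1085614888623
0.0202 0.003 200.86984030615042 477.6932725620136
```

The silhouette's upper edge is actually the crown's lower edge, since the camera sees the side wall. Refitting top and bottom edges gives −1 to −2 mm now, so I went too far. Regrasping with −1.6 mm.

Request:
play_rows(fingers=[110,110,110,110,110,255,255,255,255,255,255], linear=[[0,0,0],[0,0,0],[-1.6,0,0],[-1.6,0,0],[-1.6,0,0],[-1.6,0,0],[-1.6,0,0],[-1.6,0,0],[-1.6,0,0],[-1.6,0,0],[-1.6,0,0]], rot=[[0,0,0],[0,0,0],[0,0,0],[0,0,0],[0,0,0],[0,0,0],[0,0,0],[0,0,0],[0,0,0],[0,0,0],[0,0,0]])

```text
time_s: 17.3
position: [0.5062, -0.2874, 0.0035]
tcp_rot: [[0.654, 0.757, -0.0], [0.757, -0.654, -0.0], [-0.0, -0.0, -1.0]]
force: [0.1, 0.5, -0.0]
opening: 0.44
```

```bash
python3 - <<'E'
from h import *
s=bot.read_state(); print(s["time_s"],s["position"],s["force"],s["opening"]*87)
cw=get_calibration("wrist"); w=capture("wrist")[:,:,::-1]; crop(w,200,180,150,130,4,"pics/w13.png"); w=cv2.imread("pics/w13.png")
p=s["position"]; R=np.array(s["tcp_rot"]); a=np.linspace(0,2*np.pi,720)
col=w[:,290:315].min(axis=(1,2)); ys=np.where(col>170)[0]; print(ys.min(), ys[ys<385].max(), [y for y in ys if y>480])
for v in (-.002,-.001,0,.001,.002):
    c=p+R[:,0]*v
    t=[(proj(cw,np.c_[c[0]+.02*np.cos(a),c[1]+.02*np.sin(a),0*a+z])-[200,180]+.5)*4 for z in (.0112,.0202)]
    print(v,t[0][:,1].min(),t[1][:,1].max())
for z in (0,.004):
    c=p+R[:,0]*.0095+R[:,1]*.024; c[2]+=z; print((proj(cw,c)[0]-[200,180]+.5)*4)
E
```

```text
17.3 [ 0.5062 -0.2874  0.0035] [ 0.1158  0.5146 -0.0369] 38.30162983754477
194 384 []
-0.002 213.32578917194212 509.6204096240649
-0.001 206.3513208820142 503.29812926517116
0 199.35278559985943 496.9527791665639
0.001 192.33010368160865 490.5842683497324
0.002 185.2831955374636 484.19250562241064
[471.8793 250.5823]
[475.726  261.3658]
```

View pics/w13.png

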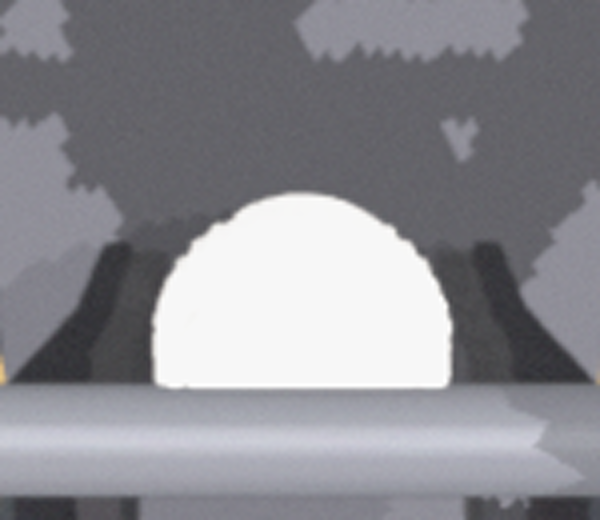

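Cap is centred now. Lifting and carrying it over the vial.

Request:
play_rows(fingers=[255,255,255,255,255,255,255,255,255,255,255,255,255,255,255,255,255,255,255,255], linear=[[0,0,-10],[0,0,-40],[0,0,-80],[0,0,-120],[0,0,-160],[15,-8,-180],[45,-25,-187],[80,-45,-187],[115,-64,-187],[150,-84,-187],[185,-103,-187],[220,-123,-187],[255,-142,-187],[290,-162,-187],[325,-181,-187],[360,-201,-187],[390,-218,-187],[412,-230,-187],[425,-237,-187],[425,-237,-187]], rot=[[0,0,0],[0,0,0],[0,0,0],[0,0,0],[0,0,0],[0,0,-2],[0,0,-6],[0,0,-10],[0,0,-14],[0,0,-18],[0,0,-22],[0,0,-26],[0,0,-30],[0,0,-34],[0,0,-38],[0,0,-41],[0,0,-43],[0,0,-45],[0,0,-45],[0,0,-45]])

```text
time_s: 19.35
position: [0.6048, 0.1907, 0.1909]
tcp_rot: [[-0.074, 0.997, 0.001], [0.997, 0.074, 0.0], [0.0, 0.001, -1.0]]
force: [0.4, -0.8, -0.9]
opening: 0.446
```

Request:
play_rows(fingers=[255,255,255], linear=[[0,0,0],[0,0,0],[0,0,0]], rot=[[0,0,0],[0,0,0],[0,0,0]])

```text
time_s: 19.65
position: [0.6047, 0.1877, 0.1906]
tcp_rot: [[-0.071, 0.997, -0.0], [0.997, 0.071, -0.0], [-0.0, -0.0, -1.0]]
force: [-0.1, -0.1, -0.3]
opening: 0.449
```

```bash
python3 - <<'E'
from h import *
s=bot.read_state(); print(s["time_s"],s["position"],s["force"],s["moment"],s["opening"]*87,s["tcp_rot"])
cs=get_calibration("scene"); im=capture("scene")[:,:,::-1]; crop(im,310,70,110,150,4,"pics/s14.png")
w=capture("wrist")[:,:,::-1]; crop(w,170,120,200,200,3,"pics/w14.png")
E
```

```text
19.65 [0.6047 0.1877 0.1906] [-0.0893 -0.0892 -0.346 ] [-0.1228  0.048  -0.0039] 39.04628197753141 [[-0.0708  0.9975 -0.0004]
 [ 0.9975  0.0708 -0.0003]
 [-0.0003 -0.0004 -1.    ]]
```

View pics/s14.png

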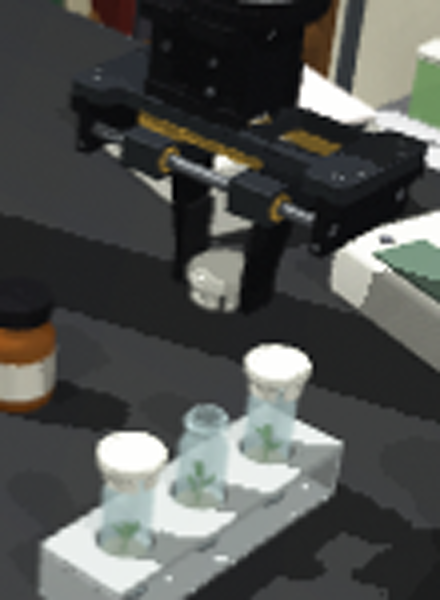

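View pics/w14.png

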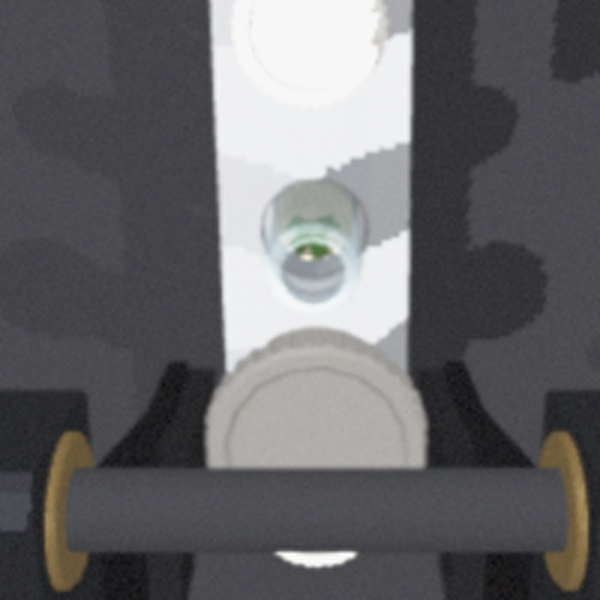

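```bash
python3 - <<'E'
from h import *
s=bot.read_state(); p=s["position"]; print(s["time_s"],p); R=np.array(s["tcp_rot"]); cw=get_calibration("wrist")
w=capture("wrist")[:,:,::-1].copy(); cv2.imwrite("pics/w15.png",w)
a=np.linspace(0,2*np.pi,240); x0,y0=230,165
big=cv2.resize(w[y0:y0+150,x0:x0+95],None,fx=6,fy=6,interpolation=cv2.INTER_CUBIC)
def ring(x,y,z,r,col):
    q=(proj(cw,np.c_[x+r*np.cos(a),y+r*np.sin(a),0*a+z])-[x0,y0]+.5)*6
    for u in q: cv2.circle(big,tuple(np.int32(u)),1,col,-1)
    return q.min(0),q.max(0)
dz=p[2]-.0035
print("lip",ring(p[0],p[1],.0955,.0143,(0,255,255))); print("rim",ring(p[0],p[1],.101,.0112,(0,255,0)))
print("crown low",ring(p[0],p[1],dz+.0112,.02,(0,0,255))); print("crown top",ring(p[0],p[1],dz+.0202,.02,(255,0,0)))
cv2.imwrite("pics/w15e.png",big[:600]); cv2.imwrite("pics/w15f.png",big[300:])
E
```

```text
19.75 [0.6048 0.188  0.1906]
lip (array([178.9783, 189.355 ]), array([373.509 , 375.9875]))
rim (array([198.6216, 219.5221]), array([354.0501, 368.3757]))
crown low (array([ 63.4769, 393.9353]), array([494.2493, 786.173 ]))
crown top (array([ 52.3078, 429.965 ]), array([506.1804, 839.8773]))
```

View pics/w15e.png

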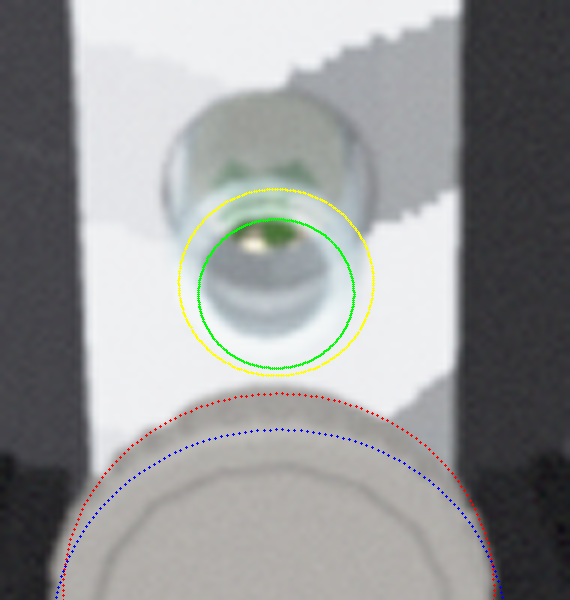

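View pics/w15f.png

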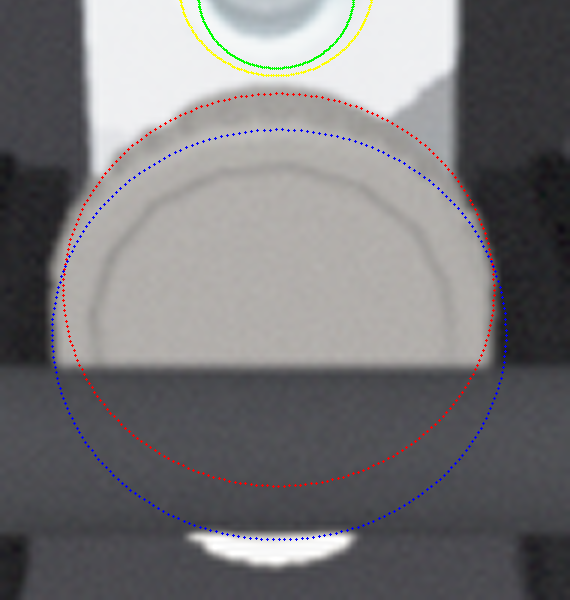

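The cap is still centred in the grip. The vial rim reads ~1.3 mm further +y and ~0.3 mm −x relative to the cap, so I correct for that and descend to just above the rim.

Request:
play_rows(fingers=[255,255,255,255,255,255,255,255], linear=[[1.3,-0.3,5],[1.3,-0.3,20],[1.3,-0.3,40],[1.3,-0.3,60],[1.3,-0.3,75],[1.3,-0.3,82],[1.3,-0.3,82],[1.3,-0.3,82]], rot=[[0,0,0],[0,0,0],[0,0,0],[0,0,0],[0,0,0],[0,0,0],[0,0,0],[0,0,0]])

```text
time_s: 20.6
position: [0.6049, 0.1905, 0.109]
tcp_rot: [[-0.073, 0.997, 0.001], [0.997, 0.073, 0.0], [0.0, 0.001, -1.0]]
force: [0.0, 0.0, -0.6]
opening: 0.446
```

```bash
python3 - <<'E'
from h import *
s=bot.read_state(); print(s["time_s"],s["position"],s["force"],s["moment"],s["opening"]*87)
im=capture("scene")[:,:,::-1]; crop(im,320,110,80,80,8,"pics/s16.png")
w=capture("wrist")[:,:,::-1]; crop(w,180,130,190,190,3,"pics/w16.png")
E
```

```text
20.6 [0.6049 0.1905 0.109 ] [ 0.0211  0.0401 -0.6316] [-0.0436  0.0588  0.0043] 38.76898120050267
```

View pics/s16.png

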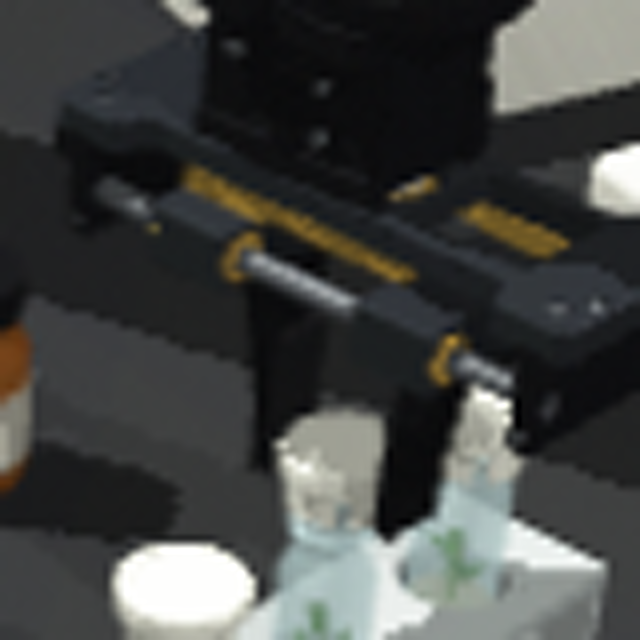

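View pics/w16.png

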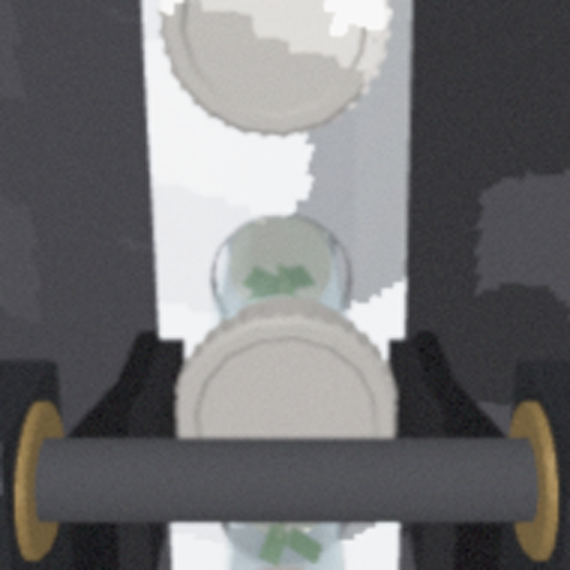

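Request:
play_rows(fingers=[255,255,255,255,255,255,255], linear=[[0,0,2],[0,0,4],[0,0,6],[0,0,7.5],[0,0,8.5],[0,0,9.5],[0,0,9.5]], rot=[[0,0,0],[0,0,0],[0,0,0],[0,0,0],[0,0,0],[0,0,0],[0,0,0]])

```text
time_s: 21.4
position: [0.6047, 0.1904, 0.0996]
tcp_rot: [[-0.073, 0.997, 0.001], [0.997, 0.073, -0.0], [-0.0, 0.001, -1.0]]
force: [-0.6, -0.6, 4.4]
opening: 0.447
```

```bash
python3 - <<'E'
from h import *
s=bot.read_state(); print(s["time_s"],s["position"],s["force"],s["moment"],s["opening"]*87)
im=capture("scene")[:,:,::-1]; crop(im,320,110,80,80,8,"pics/s17.png")
w=capture("wrist")[:,:,::-1]; crop(w,180,130,190,190,3,"pics/w17.png")
E
```

```text
21.4 [0.6047 0.1904 0.0996] [-0.5536 -0.5733  4.4121] [-0.1079  0.177  -0.0669] 38.88255870985905
```

View pics/s17.png

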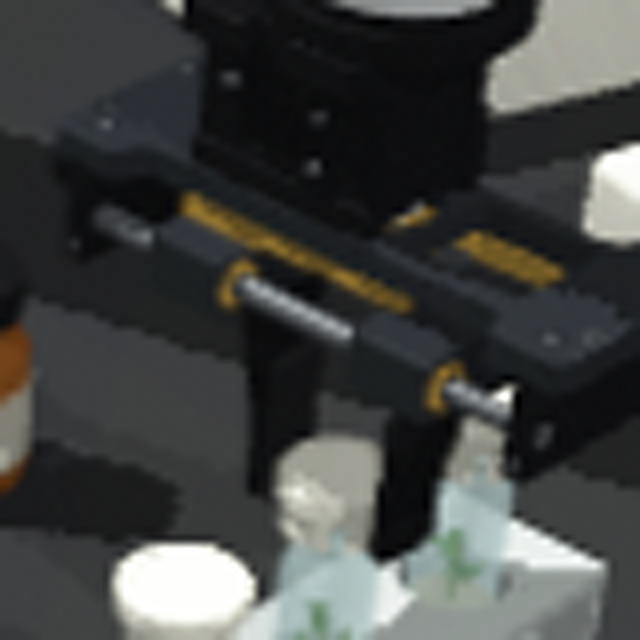

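Contact (≈5 N) right at the expected height of TCP 0.0996. Continuing the press straight down.

Request:
play_rows(fingers=[255,255,255,255], linear=[[0,0,0.5],[0,0,1],[0,0,1.5],[0,0,1.5]], rot=[[0,0,0],[0,0,0],[0,0,0],[0,0,0]])

```text
time_s: 21.9
position: [0.6052, 0.1906, 0.0991]
tcp_rot: [[-0.073, 0.997, 0.002], [0.997, 0.073, 0.0], [0.0, 0.002, -1.0]]
force: [-2.3, 0.1, 9.0]
opening: 0.447
```

Request:
play_rows(fingers=[255,255,255,255], linear=[[0,0,0.5],[0,0,1],[0,0,1.5],[0,0,1.5]], rot=[[0,0,0],[0,0,0],[0,0,0],[0,0,0]])

```text
time_s: 22.3
position: [0.606, 0.1906, 0.0984]
tcp_rot: [[-0.073, 0.997, 0.004], [0.997, 0.073, 0.0], [0.0, 0.004, -1.0]]
force: [-1.4, -0.1, 12.0]
opening: 0.447
```

Request:
play_rows(fingers=[255,255,255,255], linear=[[0,0,0.5],[0,0,1],[0,0,1.5],[0,0,1.5]], rot=[[0,0,0],[0,0,0],[0,0,0],[0,0,0]])

```text
time_s: 22.7
position: [0.604, 0.1904, 0.094]
tcp_rot: [[-0.073, 0.997, -0.001], [0.997, 0.073, -0.0], [-0.0, -0.001, -1.0]]
force: [0.0, 0.4, -0.8]
opening: 0.445
```

```bash
python3 - <<'E'
from h import *
s=bot.read_state(); print(s["time_s"],s["position"],s["force"],s["moment"],s["opening"]*87)
im=capture("scene")[:,:,::-1]; crop(im,320,110,80,80,8,"pics/s18.png")
w=capture("wrist")[:,:,::-1]; crop(w,180,130,190,190,3,"pics/w18.png")
E
```

```text
22.7 [0.604  0.1904 0.094 ] [ 0.0464  0.4098 -0.8471] [-0.1089  0.0313  0.0095] 38.723743775194016
```

View pics/s18.png

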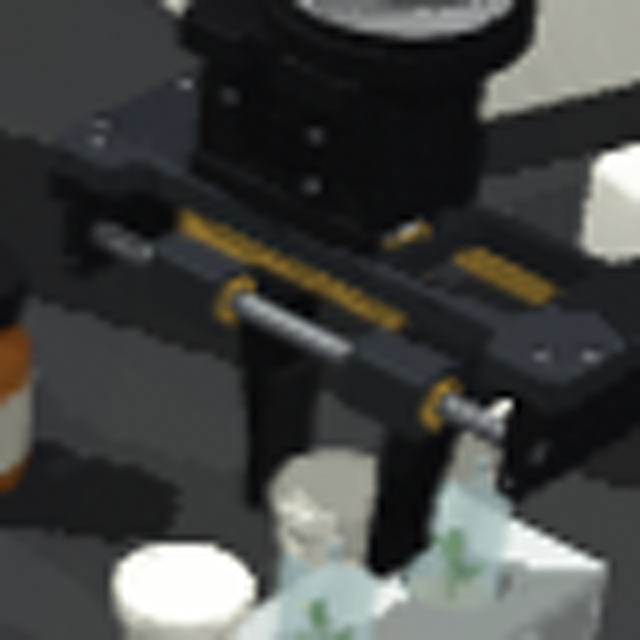

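View pics/w18.png

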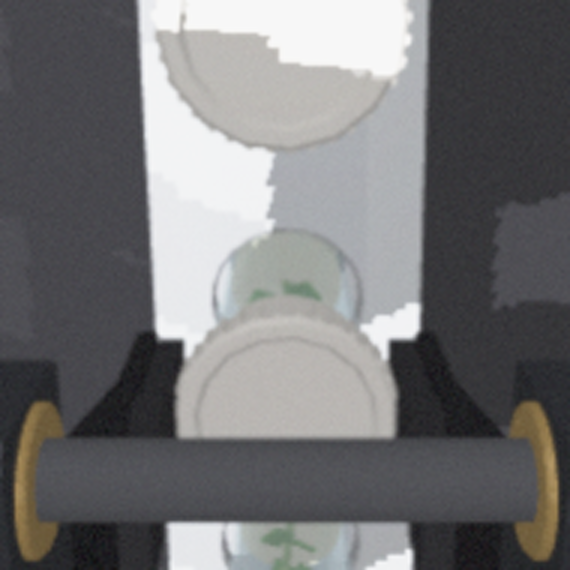

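Clicked: the force fell from 12 N to nothing and z dropped to 0.094. Pressing on until the crown stops hard on the rim.

Request:
play_rows(fingers=[255,255,255,255,255], linear=[[0,0,0.7],[0,0,1.4],[0,0,2.1],[0,0,2.8],[0,0,2.8]], rot=[[0,0,0],[0,0,0],[0,0,0],[0,0,0],[0,0,0]])

```text
time_s: 23.3
position: [0.6047, 0.1905, 0.0933]
tcp_rot: [[-0.073, 0.997, 0.001], [0.997, 0.073, 0.0], [0.0, 0.001, -1.0]]
force: [-2.9, 0.1, 9.8]
opening: 0.447
```

Request:
play_rows(fingers=[255,255,255,255,255], linear=[[0,0,0.5],[0,0,1.0],[0,0,1.5],[0,0,1.5],[0,0,1.5]], rot=[[0,0,0],[0,0,0],[0,0,0],[0,0,0],[0,0,0]])

```text
time_s: 23.8
position: [0.6054, 0.1906, 0.0933]
tcp_rot: [[-0.073, 0.997, 0.003], [0.997, 0.073, 0.0], [0.0, 0.003, -1.0]]
force: [-3.7, -0.6, 14.6]
opening: 0.447
```

```bash
python3 - <<'E'
from h import *
s=bot.read_state(); print(s["time_s"],s["position"],s["force"],s["moment"],s["opening"]*87)
im=capture("scene")[:,:,::-1]; crop(im,300,110,110,110,6,"pics/s19.png")
w=capture("wrist")[:,:,::-1]; crop(w,180,130,190,190,3,"pics/w19.png")
s=bot.read_state(); print(s["time_s"],s["position"],s["force"])
E
```

```text
23.8 [0.6054 0.1906 0.0933] [-3.7093 -0.5912 14.6359] [-0.1659  0.7241 -0.0506] 38.90232475333227
23.9 [0.6054 0.1906 0.0933] [-3.6611 -1.012  15.532 ]
```

View pics/s19.png

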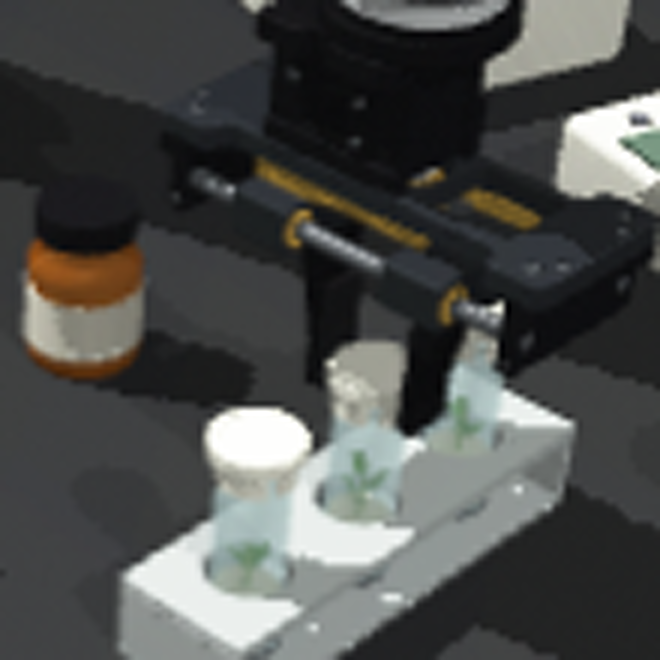

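View pics/w19.png

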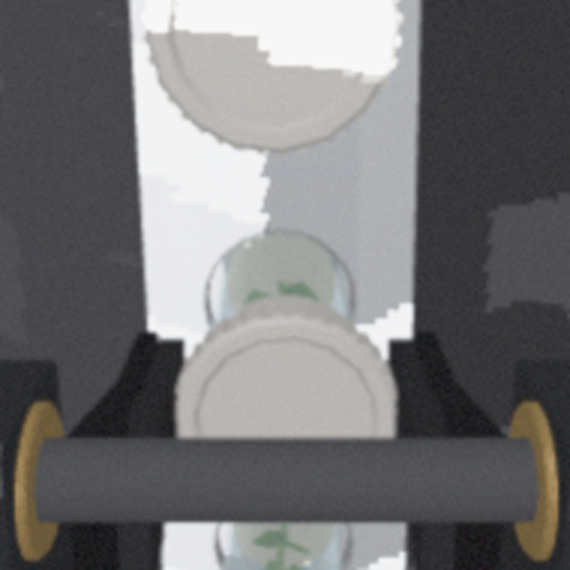

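Hard stop confirmed: z stays at 0.0933 (the computed seated height) while the force rises from 10 to 15 N. I'll relieve the slight sideways load and confirm the push holds.

Request:
play_rows(fingers=[255,255,255,255,255], linear=[[0,-0.3,0],[0,-0.6,0],[0,-0.6,0],[0,-0.6,0],[0,-0.6,0]], rot=[[0,0,0],[0,0,0],[0,0,0],[0,0,0],[0,0,0]])

```text
time_s: 24.4
position: [0.6049, 0.1906, 0.0933]
tcp_rot: [[-0.073, 0.997, 0.003], [0.997, 0.073, 0.0], [0.0, 0.003, -1.0]]
force: [-2.9, -1.3, 15.2]
opening: 0.446
```

```bash
python3 - <<'E'
from h import *
s=bot.read_state(); print(s["time_s"],s["position"],s["force"],s["moment"],s["opening"]*87)
im=capture("scene")[:,:,::-1]; crop(im,120,130,290,220,2.6,"pics/s20.png")
s=bot.read_state(); print(s["time_s"],s["position"],s["force"])
E
```

```text
24.4 [0.6049 0.1906 0.0933] [-2.914  -1.3494 15.1698] [-0.1957  0.7198 -0.0248] 38.830778556746246
24.45 [0.6049 0.1906 0.0933] [-2.9158 -0.5764 15.511 ]
```

View pics/s20.png

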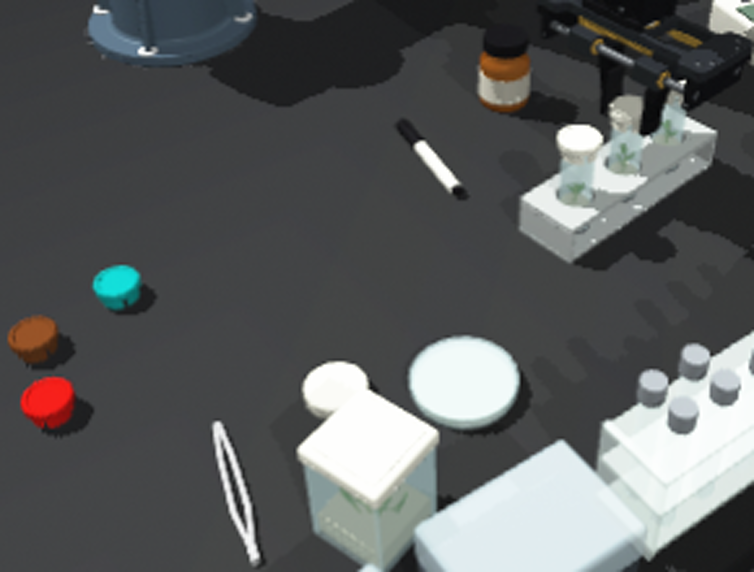

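The picture shows the vial capped and upright in the middle well with both neighbours standing. The other objects are undisturbed, and the push is steady at 15 N. Handing in.

```bash
python3 -c "
from rig import bot
print(bot.hand_in()); s=bot.read_state(); print(s['time_s'],s['position'],s['force'])"
```

```text
the job is handed in; nothing more can be done
None
the job is handed in; nothing more can be done
```

The open vial stands upright in the rack's middle well, the snap cap is clicked on and fully seated, and I handed in while still pressing down. The hand-in gave no verdict.

- **Click:** the resistance rose to about 12 N, then fell to nothing as the cap gave way.
- **Cap seated:** pressing on, the tool stopped at z = 0.0933 m, the height I had calculated for a seated cap. It stayed there while the force rose from 10 to 15 N, so the crown is hard on the rim.
- **Last checks (24.45 s):** the push was steady at about 15.5 N down with the cap still gripped. The last picture shows the vial upright, both capped vials standing in place, and no bystander in view moved; the beaker was outside that picture.

- **Regrips:** I gripped the cap again twice before lifting it. I first misjudged how well it was centred, and the second regrip corrected that.
- **Camera disagreement:** the wrist camera's positions were 1–2 mm off depending on its distance, so I aligned vial to well and cap to vial by comparing them within one picture.
- **Sideways load:** about 3 N remained at the end. I tried to relieve it and it fell only from 3.7 to 2.9 N.

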